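Kit the microscope's setup parts into their foam tray

TASK

Put the measuring microscope's four bare-metal setup parts away in the foam tray: the steel ring, the V-block, the L-shaped bracket and the spanner, each lowered gently, not dropped, into the cut-out of its own shape so that it lies flat on the yellow floor. Leave the brass ring and the black eyepiece where they are.

Things in the scene. Friction and masses are not known exactly. Their poses are not given: they have to be found in the camera images.
- ring_center (a point): Bare steel ring (a setting ring), standing flat on the bench: outer diameter 48, bore 28, height 28 mm. The point is its centre, half-way up (14 mm above its underside); z up.
- vblock_center (a point): Bare steel V-block, 60 mm long (x) by 36 wide (y) by 34 high (z), an open V groove along its length in the top, 24 mm wide and 12 deep, the side faces plain. The point is its centre, half-way up (17 mm above its underside). It may go in either way round, groove up.
- bracket_grip (a point): Bare aluminium L-shaped stop bracket lying flat, 20 mm thick, legs 20 mm wide: long leg 80 mm along x; short leg at its -x end, along +y to 56 mm from the long leg's outer side. The point: in the long leg, on its centre line, half-way up (10 mm above the underside), 36 mm from its free end; grip here across y (20 mm). Only one way round fits.
- spanner_center (a point): Bare steel double open-ended spanner lying flat: 104 mm long (x), 9 mm thick, the shank 14 mm wide (y), the two heads alike, 28 mm wide. The point is its centre, half-way up (4.5 mm above its underside). It may go in either way round.
- ring_pocket (a point): Round cut-out, yellow floor, for the steel ring: 56 mm across, 12 mm deep. The point: centre of its floor, 14 mm above the bench; z up. Each cut-out is centred, to 20 mm, in a fixed black foam insert 133 by 89 mm. The four inserts lie side by side, in any order, in a low metal tray; their tops and its rim are 26 mm above the bench.
- vblock_pocket (a point): Rectangular cut-out, yellow floor, for the V-block, in another insert of the same tray: 68 mm (x) by 44 mm (y), 12 mm deep. The point: centre of its floor, 14 mm above the bench; x along its length, z up. The upper edges of all cut-outs slope outwards: each is 8 to 10 mm longer and wider at the mouth.
- bracket_pocket (a point): L-shaped cut-out, yellow floor, for the bracket, in another insert of the same tray: 4 mm wider than it all round, 12 mm deep. The point: on its floor, 14 mm above the bench, straight below where the bracket's own point belongs; axes as the bracket's must lie: x along the long leg to its free end, y as the short leg points, z up.
- spanner_pocket (a point): Spanner-shaped cut-out, yellow floor, in another insert of the same tray: 112 mm long (x), 36 mm wide at the heads, 24 mm along the shank, only 6 mm deep, so that the spanner lies 3 mm proud. The point: centre of its floor, 20 mm above the bench; x along the spanner, z up.
- brass_ring_center (a point): Brass adapter ring, flat on the bench, outer diameter 66, bore 44, height 22 mm: not part of the kit, stays where it is. The point is its centre, half-way up.
- eyepiece_center (a point): Black microscope eyepiece with a white and a chrome band, standing upright on the bench, up to 44 mm in diameter and 44 mm high: not part of the kit, stays where it is. The point is its centre, half-way up.

How it is judged:
By the outcome, as a careful person would: the job done as asked, in the order asked, and still so for the second after the job is handed in, with the robot touching nothing.
It also fails if it takes over 120 s, if anything falls off the work surface, if the arm or the gripper's body presses on something with over 40 N, if the wrist force passes 120 N, or if a joint passes its speed limit or range.

ROBOT

A 6-joint arm with a two-finger parallel gripper is mounted at the origin on the work surface. World frame = base frame: x ahead of the robot, y to its left, z up, the work surface at z = 0. Lengths are in mm, angles in rad, forces in N, time in s.
With the tool pointing down it reaches from about 350 to 975 mm from the base axis. Payload 7.1 kg.
Tool frame: the origin (TCP) lies midway between the tips of the shut fingers; the grasp point (between the pads) lies 19 mm behind it; z points along the fingers, y is the line along which they close (so a half turn about z gives the same grasp; the last joint's range is limited). The gripper opens to 88 mm and grips with 3 to 60 N. Pads are 20 mm wide; open, the fingers measure 115 mm over their backs; the gripper's body (75 mm by 178 mm) begins 61 mm behind the grasp point.
Start: joints at [1.213, 0.423, 1.63, -0, 1.089, -0.019], TCP at [207.69, 589.465, 194.175] pointing down, gripper open.
Joint ranges: [-3, 3], [-0.9, 2.11], [0.09, 2.58], [-1.31, 4.45], [0.11, 2.69], [-2.54, 2.54]. Speed limits (rad/s): [2.39, 2.39, 3.01, 3.14, 3.14, 3.14].

INTERFACE

Orientations are given as a rotation vector (axis times angle).
In Python, from workcell import ctrl gives the robot as it stands.
- The arm moves only by the shell command python3 -m inch 'ROWS' [OPENING]. ROWS is JSON, a list of rows, each an object with "xyz": the shift along the tool's x, y, z in mm, a list of three; "rot": the turn, a rotation vector about the tool's x, y, z in rad, a list of three. In form: [{"xyz": [dx, dy, dz], "rot": [ax, ay, az]}, ...]. A call has 1 to 12 rows; each row is the pose to reach, as a shift and turn from the pose commanded when the call began, along the tool's axes at that moment; what a row does not reach only later rows make up. A row lasts 1/12 s, in which the tool goes at most 41.7 mm and 7.16 degrees, less where a joint would pass 70% of its speed; a pose out of reach is approached as far as the arm can. A call with a gripper value outside its range is refused whole. OPENING is the closure in counts, from 0 (fully open) to 255 (shut), set as the call begins (- or left out, the last holds). The fingers move at their own pace and stop on an object; the grip force is fixed at half the most. Time passes only in rows, so rows that repeat a pose let the fingers close. It gives the time, the measured TCP pose, the force, the opening and the grip force at its end, in the units of the state.
- ctrl.get_obs(): the state, without advancing time (a new reading comes with each control period).
- ctrl.get_image(name): name is "side" or "top"; returns the picture (420x560x3 uint8, red, green, blue); there is no depth.
- ctrl.camera_model(name): a dict with "fx", "fy", "cx", "cy" (pixels), "position" and "attitude" of the camera in the world. Camera axes: x right, y up, looking along -z (the intrinsics and any distortion apply to the point x, -y, -z); pixel columns grow to the right and rows downward; lengths in mm; the calibration is good to about 2 mm. A picture is of the moment at which its call begins. camera_model takes no time and is no camera call.
- ctrl.close_job(): hands the job in; it is judged then, once.
The state is a dict: "t": time; "qpos": joint angles; "qvel": joint speeds; "joint_torque": joint torques, N m; "ee_pos": TCP position; "orientation": TCP orientation; "ft_force": force on the tool from outside, world axes, zero at the start; "moment": the same for the moment, N m; "width": finger opening in mm; "grasp_force": force on a finger pad.
Only numpy, scipy, OpenCV 4.12 (cv2) and the standard library are available. Lean on these libraries where they do the work, as an engineer would, in place of code of your own. Each camera call takes 0.05 s, during which the arm holds its last target. There are 200 camera calls.

## Working session

There is one attempt and no reset: what is moved stays moved. The work goes in short steps, Python scripts to look and compute and a shell command to move; the robot and the scene stay as the last step left them, time stands still between calls to the robot, and variables do not carry over. Pictures are saved under pics/ and viewed, at most 14 in all, crops included, and the job is handed in when it is done.

```bash
mkdir -p pics; ls
python3 - <<'E'
from workcell import ctrl
import cv2
for n in("top","side"):
    cv2.imwrite(f"pics/{n}0.png",ctrl.get_image(n)[:,:,::-1]); print(n,ctrl.camera_model(n))
print(ctrl.get_obs())
E
```

```text
pics
top {'fx': 545.853358968643, 'fy': 545.853358968643, 'cx': 281.41896545843184, 'cy': 205.0514010786489, 'position': array([ 267.9851605 ,   13.6262266 , 1304.86434733]), 'attitude': array([ 0.156551  , -0.17250757, -1.63832063])}
side {'fx': 454.5552493029645, 'fy': 454.5552493029645, 'cx': 278.5926719932925, 'cy': 209.55059754554895, 'position': array([310.0069531 , 604.17724201, 861.23789332]), 'attitude': array([ 0.16347912, -0.91570638, -2.62244272])}
{'t': 0.1, 'qpos': array([ 1.21300297e+00,  4.23797318e-01,  1.63058309e+00,  1.27734137e-05,
        1.08861023e+00, -1.89999536e-02]), 'qvel': array([-0.00068318, -0.00240728, -0.00323505,  0.00020929, -0.00124069,
        0.00089152]), 'joint_torque': array([ 4.31774670e-04, -5.45618856e+01, -2.74326682e+01,  6.44411612e-02,
        1.88318244e-02, -3.62740059e-05]), 'ee_pos': array([207.50336885, 588.98222517, 193.47089999]), 'orientation': array([-5.29596981e-01, -3.09635463e+00,  2.15357380e-03]), 'ft_force': array([ 0.62131883, -0.05635005,  0.2482075 ]), 'moment': array([-0.02350753,  0.00330454,  0.01910328]), 'grasp_force': 0.0, 'width': 88.20783824535152}
```

View pics/top0.png

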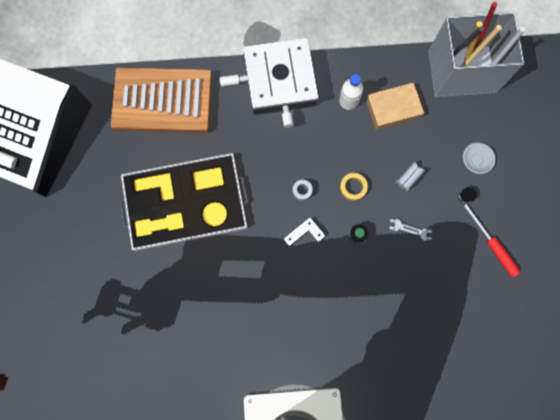

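View pics/side0.png

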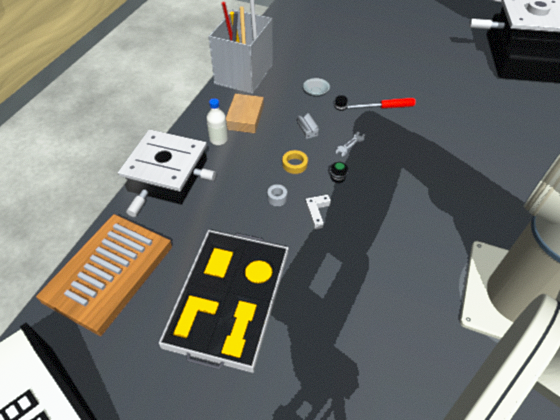

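The top view shows the tray at (185,200), with the L pocket upper left, the rectangle upper right, the spanner lower left and the round one lower right. Parts in the top view: steel ring (303,189), brass ring (354,186), V-block (411,175), bracket (305,231), spanner (411,229), eyepiece (360,232).

```bash
cat > h.py <<'E'
import numpy as np, cv2
from scipy.spatial.transform import Rotation as Ro
from workcell import ctrl
def cam(n):
    m=ctrl.camera_model(n); return m,Ro.from_rotvec(m["attitude"]).as_matrix(),np.array(m["position"])
def proj(n,p):
    m,R,c=cam(n); q=R.T@(np.array(p,float)-c); return np.array([m["cx"]+m["fx"]*q[0]/-q[2], m["cy"]-m["fy"]*q[1]/-q[2]])
def ray(n,uv,z):
    m,R,c=cam(n); uv=np.atleast_2d(uv).astype(float)
    d=np.c_[(uv[:,0]-m["cx"])/m["fx"],-(uv[:,1]-m["cy"])/m["fy"],-np.ones(len(uv))]@R.T
    return (c+d*((z-c[2])/d[:,2])[:,None])[:,:2]
def go(x,y,z,yaw=None):
    """shift/turn in tool axes from the measured pose to TCP (x,y,z), tool down, closing line (tool y) at angle yaw (rad, world)"""
    o=ctrl.get_obs(); R=Ro.from_rotvec(o["orientation"]); 
    d=R.inv().apply(np.array([x,y,z])-o["ee_pos"]); print("xyz",d.round(1),"n",np.linalg.norm(d)/41.7)
    if yaw is not None:
        ty=R.as_matrix()[:,1]; cur=np.arctan2(ty[1],ty[0])
        for s in(0,np.pi,-np.pi):
            Z=np.array([0,0,-1.]); Y=np.array([np.cos(yaw+s),np.sin(yaw+s),0]); T=np.c_[np.cross(Y,Z),Y,Z]
            print("rot",(R.inv()*Ro.from_matrix(T)).as_rotvec().round(3),"q6",o["qpos"][5].round(3))
E
python3 - <<'E'
from h import *
print(proj("top",ctrl.get_obs()["ee_pos"]),proj("side",ctrl.get_obs()["ee_pos"]),Ro.from_rotvec(ctrl.get_obs()["orientation"]).as_matrix().round(3))
for n,b in(("top",(120,140,460,260)),("side",(150,90,420,380))):
    im=cv2.imread(f"pics/{n}0.png"); x0,y0,x1,y1=b
    hsv=cv2.cvtColor(im,cv2.COLOR_BGR2HSV)
    Y=cv2.inRange(hsv,(22,150,90),(35,255,255)); G=cv2.inRange(hsv,(0,0,105),(180,90,255))
    for nm,M in(("Y",Y),("G",G)):
        k,l,s,c=cv2.connectedComponentsWithStats(M)
        for i in range(1,k):
            if s[i,4]>60 and x0<c[i][0]<x1 and y0<c[i][1]<y1 : print(n,nm,s[i],c[i].round(1),ray(n,c[i],14).round(1))
    cv2.imwrite(f"pics/{n}_c.png",cv2.resize(im[y0:y1,x0:x1],None,fx=2.3 if n=="top" else 2,fy=2.3 if n=="top" else 2,interpolation=cv2.INTER_CUBIC))
im=cv2.imread("pics/top0.png")[140:260,270:440]; im2=cv2.imread("pics/side0.png")[95:235,255:375]
a=cv2.resize(im,(680,480)[:2],interpolation=cv2.INTER_CUBIC); cv2.imwrite("pics/topz.png",a)
cv2.imwrite("pics/sidez.png",cv2.resize(im2,None,fx=4,fy=4,interpolation=cv2.INTER_CUBIC))
E
```

```text
[-11.70996109 373.99915811] [363.61619172 596.83155434] [[-0.943  0.332 -0.001]
 [ 0.332  0.943 -0.001]
 [ 0.    -0.001 -1.   ]]
top Y [194 167  30  24 533] [208.5 178.1] [[619.  162.9]]
top Y [135 173  39  28 626] [156.7 184.4] [[612.6 289.4]]
top Y [203 202  24  25 460] [214.7 213.4] [[530.2 152.1]]
top Y [135 212  49  25 713] [158.9 224.3] [[513.6 287. ]]
top G [ 120  152  127  100 1349] [180.6 203.4] [[560.9 233.2]]
top G [395 161  29  32 431] [409.2 176.5] [[ 587.1 -326.4]]
top G [292 178  21  24 317] [301.6 189.4] [[574.  -61.4]]
top G [283 217  42  29 556] [304.3 231.6] [[470.2 -59.3]]
top G [388 218  44  23 391] [408.1 228.5] [[ 459.3 -308.2]]
side Y [283 150  24  23 335] [294.5 161.4] [[ 571.4 -186.7]]
side Y [203 248  30  30 589] [218.2 262.4] [[618.7 162.8]]
side Y [245 260  28  24 511] [258.2 271.3] [[529.2 150.9]]
side Y [173 295  46  43 871] [193.1 313.4] [[612.  289.4]]
side Y [ 221  300   36   58 1008] [238.6 329. ] [[513.3 285.4]]
side G [346 103  36   6 122] [363.6 105.1] [[ 464.3 -476.8]]
side G [206 108  29  58 760] [217.7 129. ] [[ 811.6 -223.7]]
side G [298 112  22  28 337] [309.1 125.8] [[ 582.  -331.7]]
side G [335 132  30  25 251] [348.2 144.6] [[ 459.6 -300. ]]
side G [193 168  24  13 204] [205.4 173.5] [[765.8 -61.7]]
side G [267 184  21  23 400] [277.  194.7] [[571.7 -64.4]]
side G [305 194  26  35 506] [317.4 207.9] [[466.9 -62.2]]
side G [ 158  229  131  145 1860] [223.4 314.3] [[554.9 268.3]]
side G [368 323  34  28 238] [383.1 336.3] [[245.4 194.2]]
side G [399 333  18  21  89] [408.5 342.2] [[196.9 187.6]]
side G [362 340  21  18 114] [371.  349.6] [[260.7 229. ]]
side G [375 352  25  29 156] [385.3 367.5] [[227.3 252.6]]
side G [359 372  15  15  72] [365.2 379. ] [[256.8 287.1]]
```

View pics/topz.png

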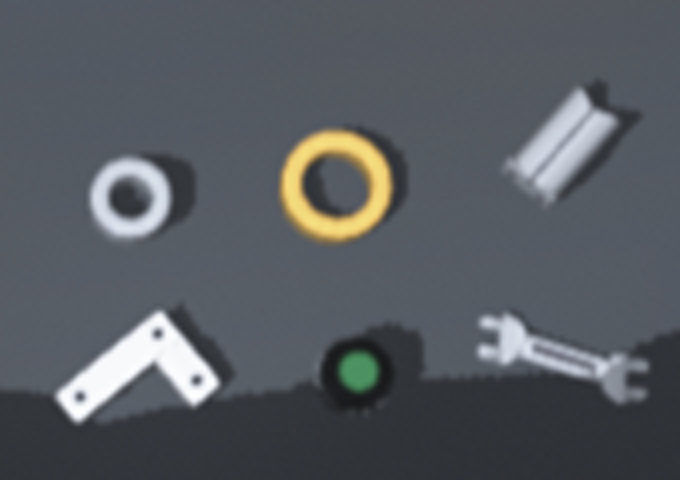

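View pics/sidez.png

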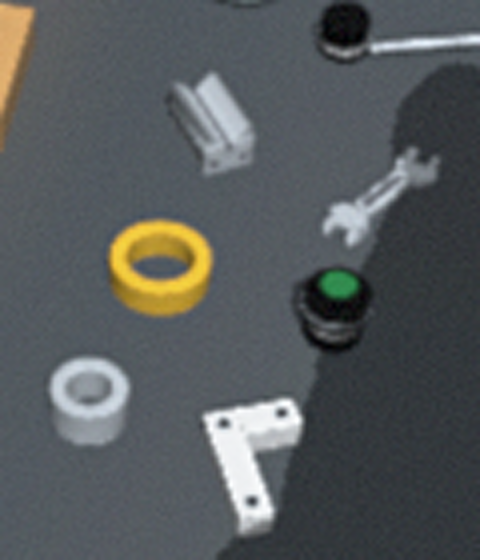

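Both crops show all the parts clearly and standing apart. The steel ring is at side (277,195), the bracket at (317,208), the V-block at (309,125) and the spanner at (350,144). Next I measure poses in both views.

```bash
cat > meas.py <<'E'
from h import *
def mask(im,box,kind,th):
    x0,y0,x1,y1=box; s=8; c=cv2.resize(im[y0:y1,x0:x1],None,fx=s,fy=s,interpolation=cv2.INTER_CUBIC)
    if kind=="Y": M=cv2.inRange(cv2.cvtColor(c,cv2.COLOR_BGR2HSV),(20,140,th),(36,255,255))
    else: M=cv2.inRange(c.min(axis=2),th,255)
    cs=max(cv2.findContours(M,cv2.RETR_EXTERNAL,cv2.CHAIN_APPROX_NONE)[0],key=cv2.contourArea)
    return (cs[:,0,:]+0.5)/s-0.5+np.array([x0,y0])
def rep(name,n,im,box,kind,th,z):
    w=ray(n,mask(im,box,kind,th),z).astype(np.float32)
    (cx,cy),(a,b),ang=cv2.minAreaRect(w); m=cv2.moments(w)
    ang=ang if a>b else ang+90
    print(name,n,"rect c",round(cx,1),round(cy,1),"size",round(max(a,b),1),round(min(a,b),1),"long-axis deg",round((ang+90)%180-90,1),"centroid",round(m["m10"]/m["m00"],1),round(m["m01"]/m["m00"],1))
    return w
E
python3 - <<'E'
from meas import *
T=cv2.imread("pics/top0.png");S=cv2.imread("pics/side0.png")
for nm,bt,bs,z in(("ringP",(198,197,234,232),(240,254,278,290),14),("vP",(190,162,228,195),(198,242,238,284),14),("brP",(131,168,180,207),(168,290,224,343),14),("spP",(131,207,190,242),(216,295,262,362),20)):
    for n,im,b in(("top",T,bt),("side",S,bs)):
        w=rep(nm,n,im,b,"Y",100,z)
        if nm=="brP": print(cv2.approxPolyDP(w,8,True)[:,0].round(1).tolist())
for nm,bt,bs,z in(("ring",(286,172,318,205),(262,178,294,211),14),("vblock",(390,155,428,195),(293,107,323,142),17),("bracket",(280,213,328,248),(302,190,334,232),20),("spanner",(384,214,436,244),(330,126,370,160),4.5)):
    for n,im,b,th in(("top",T,bt,130),("side",S,bs,125)):
        if nm=="bracket": th=200 if n=="top" else 215
        w=rep(nm,n,im,b,"G",th,z)
        if nm=="bracket": print(cv2.approxPolyDP(w,6,True)[:,0].round(1).tolist())
E
```

```text
ringP top rect c 529.6 153.2 size 60.3 59.0 long-axis deg -14.3 centroid 529.8 153.1
ringP side rect c 529.3 150.7 size 58.3 57.9 long-axis deg 73.2 centroid 529.4 150.6
vP top rect c 619.2 164.3 size 71.5 48.5 long-axis deg -82.6 centroid 619.1 164.3
vP side rect c 618.8 161.8 size 70.0 47.4 long-axis deg -82.8 centroid 618.8 161.8
brP top rect c 602.4 297.4 size 91.0 68.5 long-axis deg -83.0 centroid 612.1 290.0
[[577.0, 249.3000030517578], [640.9000244140625, 259.1000061035156], [628.5, 344.20001220703125], [599.9000244140625, 339.5], [605.7999877929688, 284.20001220703125], [573.0999755859375, 277.29998779296875]]
brP side rect c 602.0 295.0 size 89.8 67.2 long-axis deg -82.8 centroid 611.8 287.7
[[577.7999877929688, 247.60000610351562], [640.0999755859375, 256.3999938964844], [627.4000244140625, 342.6000061035156], [600.4000244140625, 338.1000061035156], [607.0, 282.0], [573.0, 274.8999938964844]]
spP top rect c 512.8 286.2 size 115.8 40.9 long-axis deg -82.7 centroid 512.7 286.0
spP side rect c 512.2 284.5 size 115.1 39.7 long-axis deg -82.8 centroid 512.2 284.4
ring top rect c
[... 420 characters left out ...]
458.20001220703125, -104.0999984741211], [501.3999938964844, -73.0999984741211], [455.79998779296875, -10.0], [441.70001220703125, -22.0], [473.5, -68.0999984741211], [446.29998779296875, -89.30000305175781]]
bracket side rect c 455.9 -57.4 size 81.4 55.6 long-axis deg -54.8 centroid 469.0 -60.3
[[457.29998779296875, -104.80000305175781], [499.8999938964844, -73.5], [455.29998779296875, -10.300000190734863], [441.6000061035156, -21.200000762939453], [473.0, -68.9000015258789], [447.29998779296875, -88.4000015258789]]
spanner top rect c 462.6 -309.2 size 93.1 30.8 long-axis deg 69.4 centroid 462.4 -306.8
spanner side rect c 461.2 -315.4 size 106.9 33.2 long-axis deg 70.6 centroid 463.0 -307.8
```

Run:
```python
from h import *
go(574,-64,90,0.125)
```

```text
xyz [-562.7 -493.9  104.1] n 18.127526350885486
rot [-1.000e-03  1.000e-03  1.107e+00] q6 -0.019
rot [-1.000e-03 -1.000e-03 -2.035e+00] q6 -0.019
rot [-1.000e-03 -1.000e-03 -2.035e+00] q6 -0.019
```

```bash
python3 -m inch '[{"xyz":[-563,-494,104],"rot":[0,0,1.107]},{"xyz":[-563,-494,104],"rot":[0,0,1.107]},{"xyz":[-563,-494,104],"rot":[0,0,1.107]},{"xyz":[-563,-494,104],"rot":[0,0,1.107]},{"xyz":[-563,-494,104],"rot":[0,0,1.107]},{"xyz":[-563,-494,104],"rot":[0,0,1.107]},{"xyz":[-563,-494,104],"rot":[0,0,1.107]},{"xyz":[-563,-494,104],"rot":[0,0,1.107]},{"xyz":[-563,-494,104],"rot":[0,0,1.107]},{"xyz":[-563,-494,104],"rot":[0,0,1.107]},{"xyz":[-563,-494,104],"rot":[0,0,1.107]},{"xyz":[-563,-494,104],"rot":[0,0,1.107]}]' 0; python3 -c "
from h import *
go(574,-64,90,0.125)"
```

```text
t: 1.1
ee_pos: [450.7, 155.7, 125.1]
orientation: [-2.078, -2.356, 0.0]
ft_force: [0.7, 0.8, 0.8]
width: 88.0
grasp_force: 0.0
xyz [-233.4   94.9   35.1] n 6.100904758636818
rot [-0.  0.  0.] q6 0.183
rot [-0.    -0.    -3.141] q6 0.183
rot [-0.    -0.    -3.141] q6 0.183
```

```bash
python3 -m inch '[{"xyz":[-233,95,35]},{"xyz":[-233,95,35]},{"xyz":[-233,95,35]},{"xyz":[-233,95,35]},{"xyz":[-233,95,35]},{"xyz":[-233,95,35]},{"xyz":[-233,95,35]},{"xyz":[-233,95,35]},{"xyz":[-233,95,35]},{"xyz":[-233,95,35]}]' ; python3 -c "
from h import *
go(574,-64,60,0.125)
n='side';im=ctrl.get_image(n)[:,:,::-1];cv2.imwrite('pics/side1.png',im)
e=ctrl.get_obs()['ee_pos'];print(proj(n,e),proj('top',e))
cv2.imwrite('pics/side1c.png',cv2.resize(im[60:240,200:380],None,fx=3.3,fy=3.3,interpolation=cv2.INTER_CUBIC))"
```

```text
xyz [-233.4   95.    65.1] n 6.240981331262236
rot [-0.  0.  0.] q6 0.183
rot [-0.    -0.    -3.141] q6 0.183
rot [-0.    -0.    -3.141] q6 0.183
[292.9855058  254.38537294] [211.22082436 238.15179927]$[0]: bad value
```

View pics/side1c.png

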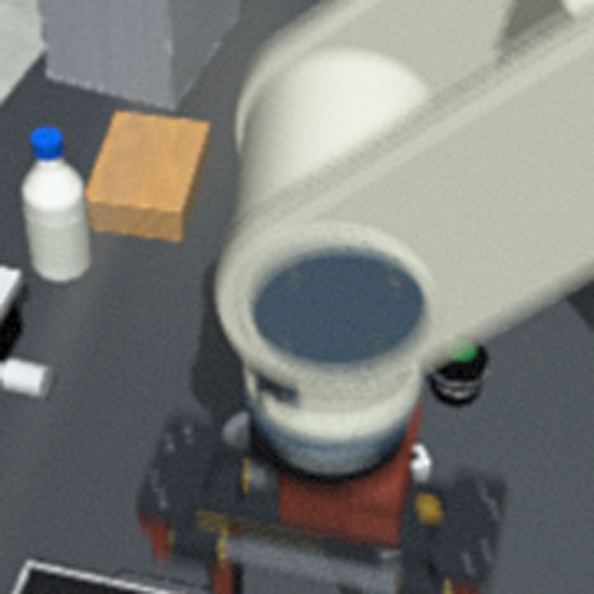

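The picture shows the arm still over the tray, because the call was refused for having no "rot". I'll repeat it in full form.

```bash
python3 -m inch '[{"xyz":[-233,95,35],"rot":[0,0,0]},{"xyz":[-233,95,35],"rot":[0,0,0]},{"xyz":[-233,95,35],"rot":[0,0,0]},{"xyz":[-233,95,35],"rot":[0,0,0]},{"xyz":[-233,95,35],"rot":[0,0,0]},{"xyz":[-233,95,35],"rot":[0,0,0]},{"xyz":[-233,95,35],"rot":[0,0,0]},{"xyz":[-233,95,35],"rot":[0,0,0]},{"xyz":[-233,95,35],"rot":[0,0,0]}]' ; python3 -c "
from h import *
n='side';im=ctrl.get_image(n)[:,:,::-1];cv2.imwrite('pics/side2.png',im)
go(574,-64,15,0.125)
e=ctrl.get_obs()['ee_pos'];print(proj(n,e),proj('top',e))
cv2.imwrite('pics/side2c.png',cv2.resize(im[100:250,200:350],None,fx=4,fy=4,interpolation=cv2.INTER_CUBIC))"
```

```text
t: 1.9
ee_pos: [572.6, -61.4, 89.9]
orientation: [-2.078, -2.354, 0.001]
ft_force: [-0.5, -0.3, 0.0]
width: 87.9
grasp_force: 0.0
xyz [-3.5  1.3 75.1] n 1.8032604691145877
rot [-0.001 -0.001  0.   ] q6 -0.252
rot [ 1.000e-03 -2.000e-03 -3.141e+00] q6 -0.252
rot [ 1.000e-03 -2.000e-03 -3.141e+00] q6 -0.252
[276.27800285 174.3848308 ] [302.61656882 182.37795979]
```

View pics/side2c.png

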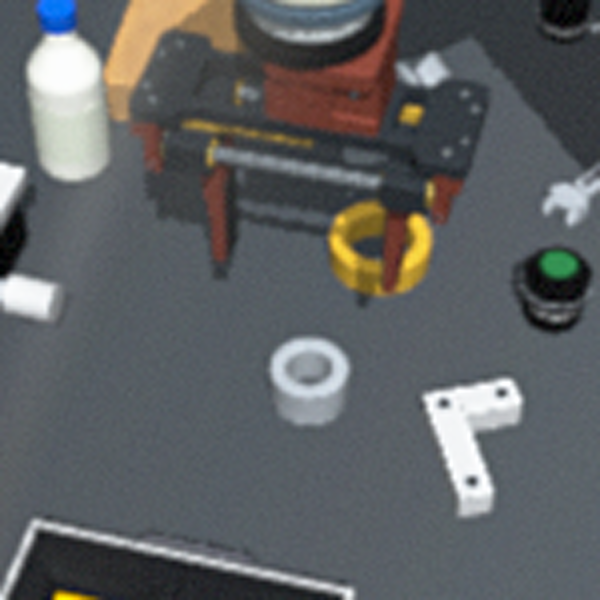

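The gripper is above and behind the ring, which appears in the crop at (310,375). The fingers taper to thin tips and the way down is clear, so I lower and grip.

```bash
python3 -m inch '[{"xyz":[-3,2,30],"rot":[0,0,0]},{"xyz":[-3,2,55],"rot":[0,0,0]},{"xyz":[-3,2,75],"rot":[0,0,0]},{"xyz":[-3,2,75],"rot":[0,0,0]},{"xyz":[-3,2,75],"rot":[0,0,0]}]'; python3 -m inch '[{"xyz":[0,0,0],"rot":[0,0,0]},{"xyz":[0,0,0],"rot":[0,0,0]},{"xyz":[0,0,0],"rot":[0,0,0]},{"xyz":[0,0,0],"rot":[0,0,0]},{"xyz":[0,0,0],"rot":[0,0,0]},{"xyz":[0,0,0],"rot":[0,0,0]},{"xyz":[0,0,0],"rot":[0,0,0]},{"xyz":[0,0,0],"rot":[0,0,0]}]' 255
```

```text
t: 2.37
ee_pos: [574.5, -62.8, 15.1]
orientation: [-2.075, -2.356, 0.002]
ft_force: [-0.6, -0.6, 0.9]
width: 88.1
grasp_force: 0.0
t: 3.03
ee_pos: [575.9, -64.5, 15.5]
orientation: [2.078, 2.356, -0.0]
ft_force: [-0.7, 0.5, -0.2]
width: 37.9
grasp_force: 0.0
```

```bash
python3 -c "
from h import *
n='side';im=ctrl.get_image(n)[:,:,::-1];cv2.imwrite('pics/side3.png',im)
e=ctrl.get_obs();print(e['ee_pos'],e['width'],e['grasp_force'],proj(n,e['ee_pos']))
cv2.imwrite('pics/side3c.png',cv2.resize(im[120:250,200:350],None,fx=4.6,fy=4.6,interpolation=cv2.INTER_CUBIC))"
```

```text
[575.88639192 -64.45643438  15.42107613] 34.31506573567392 0.0 [275.39606503 193.79098109]
```

View pics/side3c.png

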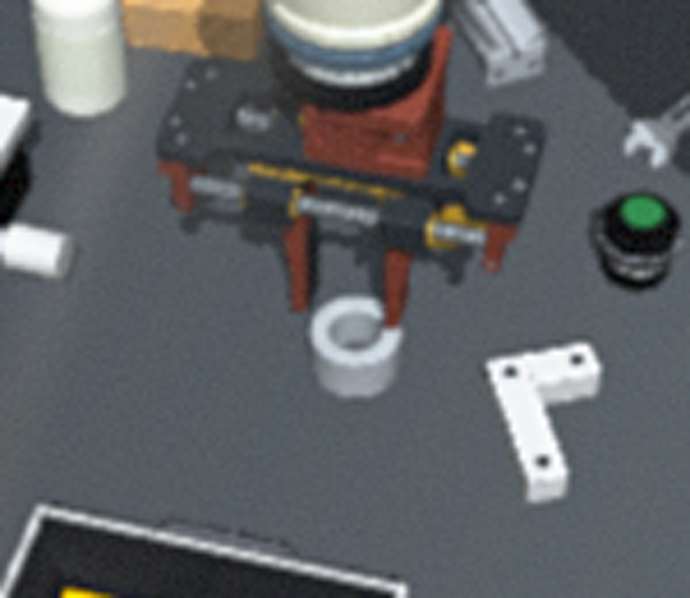

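The picture shows the fingers closing above the ring (crop 300,310 and 395,325), with the ring unmoved at (355,345). The fingertips swing up when open, so I must go lower. I reopen, drop about 12 mm and close again.

```bash
python3 -m inch '[{"xyz":[0,0,0],"rot":[0,0,0]},{"xyz":[0,0,0],"rot":[0,0,0]},{"xyz":[0,0,0],"rot":[0,0,0]},{"xyz":[0,0,0],"rot":[0,0,0]},{"xyz":[0,0,0],"rot":[0,0,0]},{"xyz":[0,0,0],"rot":[0,0,0]},{"xyz":[0,0,0],"rot":[0,0,0]},{"xyz":[0,0,4],"rot":[0,0,0]},{"xyz":[0,0,8],"rot":[0,0,0]},{"xyz":[0,0,12],"rot":[0,0,0]},{"xyz":[0,0,12],"rot":[0,0,0]},{"xyz":[0,0,12],"rot":[0,0,0]}]' 0; python3 -m inch '[{"xyz":[0,0,0],"rot":[0,0,0]},{"xyz":[0,0,0],"rot":[0,0,0]},{"xyz":[0,0,0],"rot":[0,0,0]},{"xyz":[0,0,0],"rot":[0,0,0]},{"xyz":[0,0,0],"rot":[0,0,0]},{"xyz":[0,0,0],"rot":[0,0,0]},{"xyz":[0,0,0],"rot":[0,0,0]},{"xyz":[0,0,0],"rot":[0,0,0]}]' 255;python3 -c "
from h import *
n='side';im=ctrl.get_image(n)[:,:,::-1];cv2.imwrite('pics/side4.png',im)
e=ctrl.get_obs();print(e['ee_pos'],e['width'],e['grasp_force'],proj(n,e['ee_pos']))
cv2.imwrite('pics/side4c.png',cv2.resize(im[120:250,200:350],None,fx=4.6,fy=4.6,interpolation=cv2.INTER_CUBIC))"
```

```text
t: 4.08
ee_pos: [575.5, -64.3, 2.9]
orientation: [-2.078, -2.355, 0.001]
ft_force: [0.1, -0.2, 0.6]
width: 87.5
grasp_force: 0.0
t: 4.75
ee_pos: [575.9, -64.4, 3.4]
orientation: [2.078, 2.356, -0.0]
ft_force: [0.1, 0.8, 0.1]
width: 38.1
grasp_force: 0.0
[575.89475382 -64.38229585   3.41391055] 34.00870044394966 0.0 [275.36745123 196.97317346]
```

View pics/side4c.png

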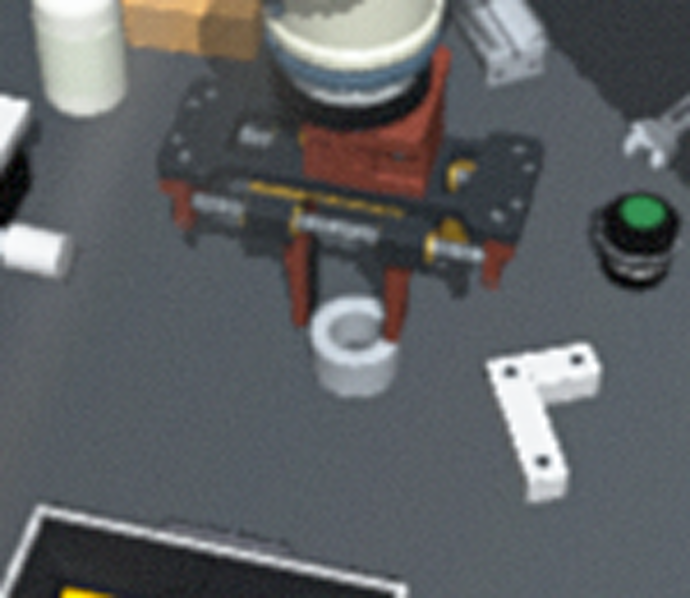

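The width keeps falling with no grip force, so the fingers are missing the ring. I'll make one composite with a top crop and a side zoom.

```bash
python3 -c "
from h import *
im=ctrl.get_image('top')[:,:,::-1];cv2.imwrite('pics/top4.png',im)
s=ctrl.get_image('side')[:,:,::-1]
e=ctrl.get_obs();print(e['ee_pos'],e['width'],e['grasp_force'],proj('top',e['ee_pos']),proj('side',e['ee_pos']))
a=cv2.resize(im[150:230,250:350],(400,320),interpolation=cv2.INTER_CUBIC)
b=cv2.resize(s[160:220,240:315],(400,320),interpolation=cv2.INTER_CUBIC)
cv2.imwrite('pics/m4.png',np.hstack([a,b]))"
```

```text
[575.89909424 -64.40513633   3.40538588] 25.992150876255472 0.0 [302.58957751 189.62049482] [275.36926317 196.96830134]
```

View pics/m4.png

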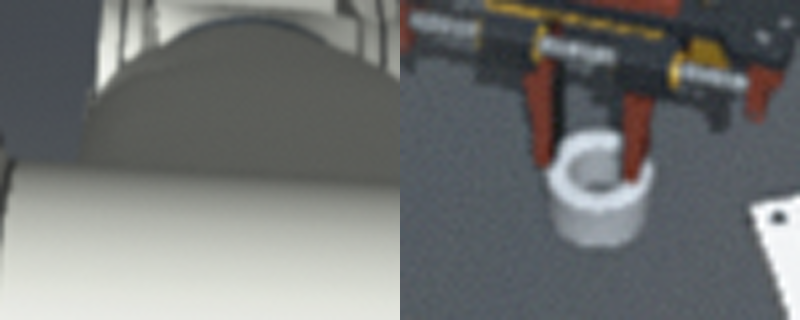

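The fingertips sit above the ring's rim: left tip at (543,165), right at (630,178) in the right half of the picture. They are about 5 px higher than the reported TCP projects, so the real tips are well above it. I reopen and feel downward with the force reading.

```bash
python3 -m inch '[{"xyz":[0,0,0],"rot":[0,0,0]},{"xyz":[0,0,0],"rot":[0,0,0]},{"xyz":[0,0,0],"rot":[0,0,0]},{"xyz":[0,0,0],"rot":[0,0,0]},{"xyz":[0,0,0],"rot":[0,0,0]},{"xyz":[0,0,0],"rot":[0,0,0]},{"xyz":[0,0,0],"rot":[0,0,0]},{"xyz":[0,0,0],"rot":[0,0,0]},{"xyz":[0,0,1],"rot":[0,0,0]},{"xyz":[0,0,2],"rot":[0,0,0]},{"xyz":[0,0,3],"rot":[0,0,0]},{"xyz":[0,0,3],"rot":[0,0,0]}]' 0; python3 -m inch '[{"xyz":[0,0,1],"rot":[0,0,0]},{"xyz":[0,0,2],"rot":[0,0,0]},{"xyz":[0,0,3],"rot":[0,0,0]},{"xyz":[0,0,3],"rot":[0,0,0]},{"xyz":[0,0,3],"rot":[0,0,0]}]'
```

```text
t: 5.9
ee_pos: [575.7, -64.4, 0.2]
orientation: [-2.078, -2.356, 0.0]
ft_force: [-0.5, -0.2, 0.2]
width: 88.1
grasp_force: 0.0
t: 6.32
ee_pos: [575.8, -64.4, -2.7]
orientation: [-2.078, -2.356, 0.0]
ft_force: [-0.6, -0.3, -0.3]
width: 88.0
grasp_force: 0.0
```

```bash
python3 -m inch '[{"xyz":[0,0,2],"rot":[0,0,0]},{"xyz":[0,0,4],"rot":[0,0,0]},{"xyz":[0,0,6],"rot":[0,0,0]},{"xyz":[0,0,7],"rot":[0,0,0]},{"xyz":[0,0,7],"rot":[0,0,0]}]'; python3 -m inch '[{"xyz":[0,0,0],"rot":[0,0,0]},{"xyz":[0,0,0],"rot":[0,0,0]},{"xyz":[0,0,0],"rot":[0,0,0]},{"xyz":[0,0,0],"rot":[0,0,0]},{"xyz":[0,0,0],"rot":[0,0,0]},{"xyz":[0,0,0],"rot":[0,0,0]},{"xyz":[0,0,0],"rot":[0,0,0]},{"xyz":[0,0,0],"rot":[0,0,0]}]' 255
```

```text
t: 6.73
ee_pos: [575.6, -64.4, -10.0]
orientation: [-2.078, -2.355, 0.001]
ft_force: [0.7, -0.1, 0.4]
width: 87.3
grasp_force: 0.0
t: 7.4
ee_pos: [575.5, -64.4, -9.6]
orientation: [-2.078, -2.355, 0.001]
ft_force: [-0.7, 0.1, 1.3]
width: 47.4
grasp_force: 30.0
```

Gripped: width 47.4, force 30 N. The reported TCP z reads about 25 mm below the real tips, so I work relative to the grasp height. Lifting and carrying to the round pocket.

```bash
python3 -m inch '[{"xyz":[0,0,-20],"rot":[0,0,0]},{"xyz":[0,0,-45],"rot":[0,0,0]},{"xyz":[0,0,-65],"rot":[0,0,0]},{"xyz":[0,0,-65],"rot":[0,0,0]},{"xyz":[0,0,-65],"rot":[0,0,0]}]'; python3 -c "
from h import *
go(530,152,50,0.125)"
```

```text
t: 7.82
ee_pos: [576.7, -64.5, 56.0]
orientation: [2.077, 2.354, 0.002]
ft_force: [0.6, 0.0, -2.0]
width: 47.1
grasp_force: 30.0
xyz [220.6 -19.3   5.8] n 5.313212451848637
rot [ 0.002  0.001 -0.   ] q6 -0.257
rot [ 1.000e-03 -4.000e-03  3.142e+00] q6 -0.257
rot [ 1.000e-03 -4.000e-03  3.142e+00] q6 -0.257
```

```bash
python3 -m inch '[{"xyz":[30,-3,0],"rot":[0,0,0]},{"xyz":[65,-6,0],"rot":[0,0,0]},{"xyz":[100,-9,0],"rot":[0,0,0]},{"xyz":[135,-12,0],"rot":[0,0,0]},{"xyz":[170,-15,0],"rot":[0,0,0]},{"xyz":[200,-18,0],"rot":[0,0,0]},{"xyz":[215,-19,0],"rot":[0,0,0]},{"xyz":[221,-19,0],"rot":[0,0,0]},{"xyz":[221,-19,0],"rot":[0,0,0]},{"xyz":[221,-19,0],"rot":[0,0,0]}]'; python3 -c "
from h import *
im=ctrl.get_image('top')[:,:,::-1];cv2.imwrite('pics/top5.png',im)
s=ctrl.get_image('side')[:,:,::-1];cv2.imwrite('pics/side5.png',s)
e=ctrl.get_obs();print(e['ee_pos'],e['width'],e['grasp_force'],proj('top',e['ee_pos']),proj('side',e['ee_pos']))
a=cv2.resize(im[140:240,150:250],(400,400),interpolation=cv2.INTER_CUBIC)
b=cv2.resize(s[200:300,210:310],(400,400),interpolation=cv2.INTER_CUBIC)
cv2.imwrite('pics/m5.png',np.hstack([a,b]))"
```

```text
t: 8.65
ee_pos: [529.1, 152.0, 54.5]
orientation: [-2.077, -2.356, 0.002]
ft_force: [-0.6, 0.2, -1.4]
width: 47.1
grasp_force: 30.0
[529.50337817 151.33950781  54.91643738] 46.77407005491096 29.99843859113753 [213.02117875 210.35841306] [257.43801035 261.29905806]
```

View pics/m5.png

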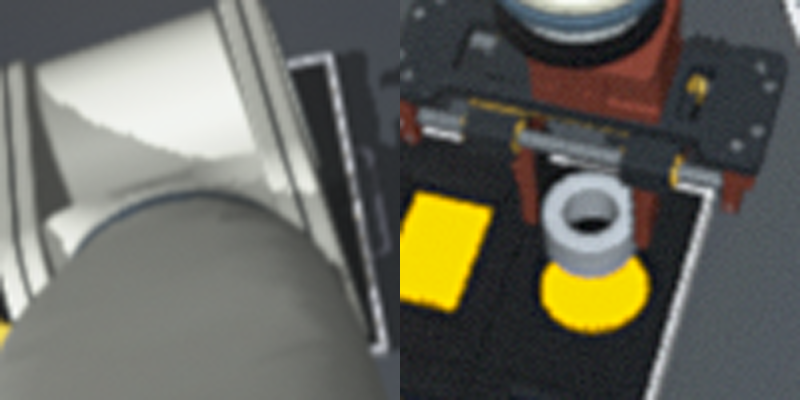

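```bash
python3 -c "
from h import *
for zb in (55,60,65,70,75): print(zb, [ (lambda P:(P.min(0).round(1).tolist(),P.max(0).round(1).tolist()))(np.array([proj('side',(529.5+24*np.cos(t),151.5+24*np.sin(t),z)) for t in np.linspace(0,6.28,60) for z in (zb,zb+28)]))])
u=np.array([np.cos(.125),np.sin(.125),0])
for z in (55,65,75,80,85): print(z,[proj('side',np.array([529.5,151.4,z])+s*u*30).round(1).tolist() for s in (1,-1)])
"
```

```text
55 [([245.2, 244.2], [269.0, 271.4])]
60 [([245.0, 242.8], [269.0, 270.1])]
65 [([244.9, 241.4], [268.9, 268.8])]
70 [([244.8, 240.0], [268.9, 267.5])]
75 [([244.7, 238.6], [268.9, 266.2])]
55 [[243.6, 258.2], [271.4, 264.5]]
65 [[243.3, 255.6], [271.4, 261.9]]
75 [[243.1, 252.9], [271.4, 259.3]]
80 [[243.0, 251.6], [271.3, 258.0]]
85 [[242.8, 250.2], [271.3, 256.6]]
```

```bash
python3 -c "
from h import *
for z in (5,15,30): print(z, ray('side',[(266.8,191),(283.2,193.4)],z).round(1).tolist())
print('now');
for z in (66,80): print(z, ray('side',[(242.5,255.5),(270.75,261.25)],z).round(1).tolist())
"
```

```text
5 [[602.3, -73.1], [561.7, -81.1]]
15 [[598.9, -65.2], [558.8, -73.1]]
30 [[593.8, -53.3], [554.4, -61.1]]
now
66 [[560.6, 156.2], [501.3, 147.3]]
80 [[556.2, 164.1], [497.9, 155.3]]
```

By projection the held ring is upright, its underside at about z 65, in line with the pocket. I lower it gently and watch the force.

```bash
python3 -m inch '[{"xyz":[0,0,15],"rot":[0,0,0]},{"xyz":[0,0,30],"rot":[0,0,0]},{"xyz":[0,0,36],"rot":[0,0,0]},{"xyz":[0,0,38],"rot":[0,0,0]},{"xyz":[0,0,38],"rot":[0,0,0]},{"xyz":[0,0,38],"rot":[0,0,0]}]'; for i in 1; do python3 -m inch '[{"xyz":[0,0,1],"rot":[0,0,0]},{"xyz":[0,0,2],"rot":[0,0,0]},{"xyz":[0,0,3],"rot":[0,0,0]},{"xyz":[0,0,4],"rot":[0,0,0]},{"xyz":[0,0,4],"rot":[0,0,0]}]'; done
```

```text
t: 9.25
ee_pos: [529.9, 152.1, 17.8]
orientation: [2.079, 2.355, 0.0]
ft_force: [-0.2, 0.1, -1.9]
width: 47.3
grasp_force: 30.0
t: 9.67
ee_pos: [529.4, 152.6, 13.4]
orientation: [2.078, 2.356, -0.0]
ft_force: [0.1, 0.5, -2.0]
width: 47.3
grasp_force: 30.0
```

```bash
python3 -m inch '[{"xyz":[0,0,1],"rot":[0,0,0]},{"xyz":[0,0,2],"rot":[0,0,0]},{"xyz":[0,0,3],"rot":[0,0,0]},{"xyz":[0,0,4],"rot":[0,0,0]},{"xyz":[0,0,4],"rot":[0,0,0]}]';  python3 -m inch '[{"xyz":[0,0,1],"rot":[0,0,0]},{"xyz":[0,0,2],"rot":[0,0,0]},{"xyz":[0,0,3],"rot":[0,0,0]},{"xyz":[0,0,3],"rot":[0,0,0]}]'
```

```text
t: 10.08
ee_pos: [529.3, 152.5, 9.1]
orientation: [-2.078, -2.356, 0.001]
ft_force: [-0.7, 0.1, -1.8]
width: 47.2
grasp_force: 30.0
t: 10.42
ee_pos: [529.4, 152.5, 6.2]
orientation: [-2.078, -2.356, 0.0]
ft_force: [1.0, 0.3, -2.1]
width: 47.3
grasp_force: 30.0
```

```bash
python3 -m inch '[{"xyz":[0,0,1],"rot":[0,0,0]},{"xyz":[0,0,1.5],"rot":[0,0,0]},{"xyz":[0,0,1.5],"rot":[0,0,0]}]';  python3 -m inch '[{"xyz":[0,0,0.5],"rot":[0,0,0]},{"xyz":[0,0,1],"rot":[0,0,0]},{"xyz":[0,0,1],"rot":[0,0,0]}]'
```

```text
t: 10.67
ee_pos: [529.5, 152.5, 4.8]
orientation: [-2.078, -2.356, 0.0]
ft_force: [-0.3, -0.0, -2.1]
width: 47.0
grasp_force: 30.0
t: 10.92
ee_pos: [529.6, 152.5, 4.4]
orientation: [2.078, 2.356, 0.0]
ft_force: [-0.5, -0.9, 3.8]
width: 46.8
grasp_force: 30.0
```

Contact is at the expected height (about 6 N), so the ring is on the floor. Release and rise.

```bash
python3 -m inch '[{"xyz":[0,0,0],"rot":[0,0,0]},{"xyz":[0,0,0],"rot":[0,0,0]},{"xyz":[0,0,0],"rot":[0,0,0]},{"xyz":[0,0,0],"rot":[0,0,0]},{"xyz":[0,0,0],"rot":[0,0,0]},{"xyz":[0,0,0],"rot":[0,0,0]},{"xyz":[0,0,-10],"rot":[0,0,0]},{"xyz":[0,0,-30],"rot":[0,0,0]},{"xyz":[0,0,-60],"rot":[0,0,0]},{"xyz":[0,0,-70],"rot":[0,0,0]}]' 0; python3 -c "
from h import *
go(586,-329,60,0.72)"
```

```text
t: 11.75
ee_pos: [531.3, 153.0, 77.4]
orientation: [2.077, 2.354, 0.005]
ft_force: [0.8, 0.0, -0.0]
width: 88.0
grasp_force: 0.0
xyz [-485.1   -5.9   17.1] n 11.640535034832148
rot [ 0.004  0.001 -0.595] q6 0.134
rot [ 1.000e-03 -5.000e-03  2.547e+00] q6 0.134
rot [ 1.000e-03 -5.000e-03  2.547e+00] q6 0.134
```

```bash
python3 -m inch '[{"xyz":[-485,-6,0],"rot":[0,0,-0.595]},{"xyz":[-485,-6,0],"rot":[0,0,-0.595]},{"xyz":[-485,-6,0],"rot":[0,0,-0.595]},{"xyz":[-485,-6,0],"rot":[0,0,-0.595]},{"xyz":[-485,-6,0],"rot":[0,0,-0.595]},{"xyz":[-485,-6,0],"rot":[0,0,-0.595]},{"xyz":[-485,-6,0],"rot":[0,0,-0.595]},{"xyz":[-485,-6,0],"rot":[0,0,-0.595]},{"xyz":[-485,-6,0],"rot":[0,0,-0.595]},{"xyz":[-485,-6,0],"rot":[0,0,-0.595]},{"xyz":[-485,-6,0],"rot":[0,0,-0.595]},{"xyz":[-485,-6,0],"rot":[0,0,-0.595]}]'; python3 -m inch '[{"xyz":[0,0,0],"rot":[0,0,0]},{"xyz":[0,0,0],"rot":[0,0,0]}]';python3 - <<'E'
from meas import *
go(586,-329.5,-7,0.73)
s=np.ascontiguousarray(ctrl.get_image("side")[:,:,::-1]);cv2.imwrite("pics/side6.png",s)
# predicted outlines of V-block base/top and tray check of ring
def box(c,l,w,z,a): 
    u=np.array([np.cos(a),np.sin(a)]);v=np.array([-u[1],u[0]])
    return np.array([proj("side",(*(np.array(c)+i*l/2*u+j*w/2*v),z)) for i,j in((1,1),(1,-1),(-1,-1),(-1,1))])
a=s[90:165,270:350]; a=cv2.resize(a,(400,375),interpolation=cv2.INTER_CUBIC)
for z,col in((0,(0,0,255)),(34,(0,255,0))):
    cv2.polylines(a,[((box((586,-329.5),60,36,z,np.radians(-48))-[270,90])*5).astype(np.int32)],True,col,1)
b=cv2.resize(s[225:320,205:300],(400,375),interpolation=cv2.INTER_CUBIC)
cv2.imwrite("pics/m6.png",np.hstack([a,b]))
E
```

```text
t: 12.75
ee_pos: [583.4, -328.3, 74.2]
orientation: [1.297, 2.861, 0.0]
ft_force: [0.8, 0.4, -0.4]
width: 87.4
grasp_force: 0.0
t: 12.92
ee_pos: [583.3, -328.4, 73.9]
orientation: [1.301, 2.859, -0.0]
ft_force: [-0.6, 0.5, 1.0]
width: 88.2
grasp_force: 0.0
xyz [-2.6  1.2 80.9] n 1.9407313316600594
rot [ 0.     0.001 -0.013] q6 -1.247
rot [ 1.000e-03 -0.000e+00  3.128e+00] q6 -1.247
rot [ 1.000e-03 -0.000e+00  3.128e+00] q6 -1.247
```

View pics/m6.png

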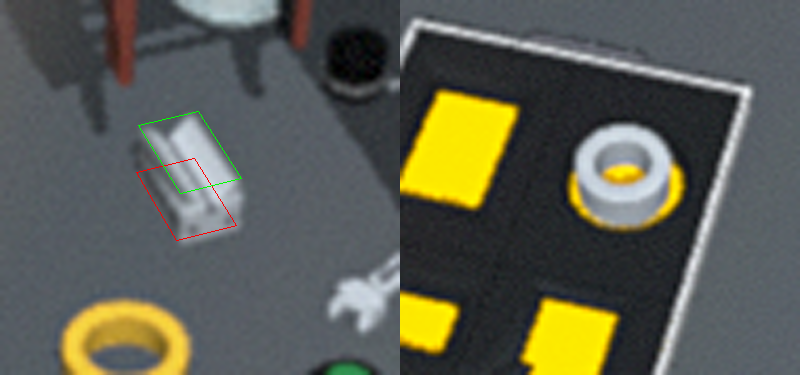

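The ring lies flat in its round pocket (right half, 623,175). The predicted V-block outline fits the block within about 1 px. Lower and grip.

```bash
python3 -m inch '[{"xyz":[-3,1,25],"rot":[0,0,-0.01]},{"xyz":[-3,1,50],"rot":[0,0,-0.01]},{"xyz":[-3,1,70],"rot":[0,0,-0.01]},{"xyz":[-3,1,78],"rot":[0,0,-0.01]},{"xyz":[-3,1,81],"rot":[0,0,-0.01]},{"xyz":[-3,1,81],"rot":[0,0,-0.01]},{"xyz":[-3,1,81],"rot":[0,0,-0.01]}]'; python3 -m inch '[{"xyz":[0,0,0],"rot":[0,0,0]},{"xyz":[0,0,0],"rot":[0,0,0]},{"xyz":[0,0,0],"rot":[0,0,0]},{"xyz":[0,0,0],"rot":[0,0,0]},{"xyz":[0,0,0],"rot":[0,0,0]},{"xyz":[0,0,0],"rot":[0,0,0]},{"xyz":[0,0,0],"rot":[0,0,0]},{"xyz":[0,0,0],"rot":[0,0,0]},{"xyz":[0,0,0],"rot":[0,0,0]},{"xyz":[0,0,0],"rot":[0,0,0]}]' 255
```

```text
t: 13.55
ee_pos: [587.2, -327.4, -6.0]
orientation: [1.28, 2.867, -0.0]
ft_force: [0.4, 0.1, 0.6]
width: 87.8
grasp_force: 0.0
t: 14.38
ee_pos: [586.5, -327.7, -7.1]
orientation: [1.282, 2.868, 0.0]
ft_force: [1.4, -0.2, 0.6]
width: 36.0
grasp_force: 29.8
```

Gripped at width 36.0. Lift, then carry.

```bash
python3 -m inch '[{"xyz":[0,0,-20],"rot":[0,0,0]},{"xyz":[0,0,-45],"rot":[0,0,0]},{"xyz":[0,0,-72],"rot":[0,0,0]},{"xyz":[0,0,-72],"rot":[0,0,0]},{"xyz":[0,0,-72],"rot":[0,0,0]}]';python3 -c "
from h import *
go(619,164,65,0.126)"
```

```text
t: 14.8
ee_pos: [586.8, -328.1, 65.4]
orientation: [1.281, 2.866, -0.0]
ft_force: [-0.7, -0.1, -6.5]
width: 35.6
grasp_force: 29.8
xyz [345.2 352.2  -0. ] n 11.826054025234919
rot [0.001 0.002 0.604] q6 -1.257
rot [-2.000e-03  1.000e-03 -2.538e+00] q6 -1.257
rot [-2.000e-03  1.000e-03 -2.538e+00] q6 -1.257
```

```bash
python3 -m inch '[{"xyz":[20,20,0],"rot":[0,0,0.05]},{"xyz":[45,46,0],"rot":[0,0,0.1]},{"xyz":[75,77,0],"rot":[0,0,0.15]},{"xyz":[105,107,0],"rot":[0,0,0.2]},{"xyz":[135,138,0],"rot":[0,0,0.25]},{"xyz":[165,168,0],"rot":[0,0,0.3]},{"xyz":[195,199,0],"rot":[0,0,0.35]},{"xyz":[225,230,0],"rot":[0,0,0.4]},{"xyz":[255,260,0],"rot":[0,0,0.45]},{"xyz":[285,291,0],"rot":[0,0,0.5]},{"xyz":[310,316,0],"rot":[0,0,0.55]},{"xyz":[330,337,0],"rot":[0,0,0.604]}]';python3 -c "
from h import *
go(619,164,65,0.126)"
```

```text
t: 15.8
ee_pos: [615.3, 145.7, 62.3]
orientation: [-2.077, -2.354, 0.005]
ft_force: [-0.6, -0.3, -4.9]
width: 36.0
grasp_force: 29.9
xyz [17.7  5.9 -2.8] n 0.4530372011106953
rot [-0.004 -0.    -0.001] q6 0.088
rot [-0.     0.006  3.14 ] q6 0.088
rot [-0.     0.006  3.14 ] q6 0.088
```

```bash
python3 -m inch '[{"xyz":[12,3,0],"rot":[0,0,0]},{"xyz":[19,5,0],"rot":[0,0,0]},{"xyz":[19,5,0],"rot":[0,0,0]},{"xyz":[19,5,0],"rot":[0,0,0]},{"xyz":[19,5,0],"rot":[0,0,0]}]';python3 - <<'E'
from meas import *
go(619,164,12,0.126)
s=np.ascontiguousarray(ctrl.get_image("side")[:,:,::-1]);cv2.imwrite("pics/side7.png",s)
c=ctrl.get_obs()["ee_pos"];zb=c[2]+7.1
def box(c,l,w,z,a): 
    u=np.array([np.cos(a),np.sin(a)]);v=np.array([-u[1],u[0]])
    return np.array([proj("side",(*(np.array(c)+i*l/2*u+j*w/2*v),z)) for i,j in((1,1),(1,-1),(-1,-1),(-1,1))])
a=s[215:295,180:280]; a=cv2.resize(a,(800,640),interpolation=cv2.INTER_CUBIC)[:600]
for cc,l,w,z,col in((c[:2]+[.1,-1],60,36,zb,(0,0,255)),(c[:2]+[.1,-1],60,36,zb+34,(0,255,0)),((619,163),68,44,14,(255,0,0))):
    cv2.polylines(a,[((box(cc,l,w,z,np.radians(-82.8))-[180,215])*8).astype(np.int32)],True,col,1)
cv2.imwrite("pics/m7.png",a)
E
```

```text
t: 16.22
ee_pos: [619.4, 160.6, 64.1]
orientation: [-2.078, -2.355, 0.003]
ft_force: [-0.3, 0.4, -4.7]
width: 35.6
grasp_force: 29.9
xyz [ 3.5  0.1 52.1] n 1.2531601668903365
rot [-0.002  0.001 -0.001] q6 0.111
rot [1.000e-03 3.000e-03 3.141e+00] q6 0.111
rot [1.000e-03 3.000e-03 3.141e+00] q6 0.111
```

View pics/m7.png

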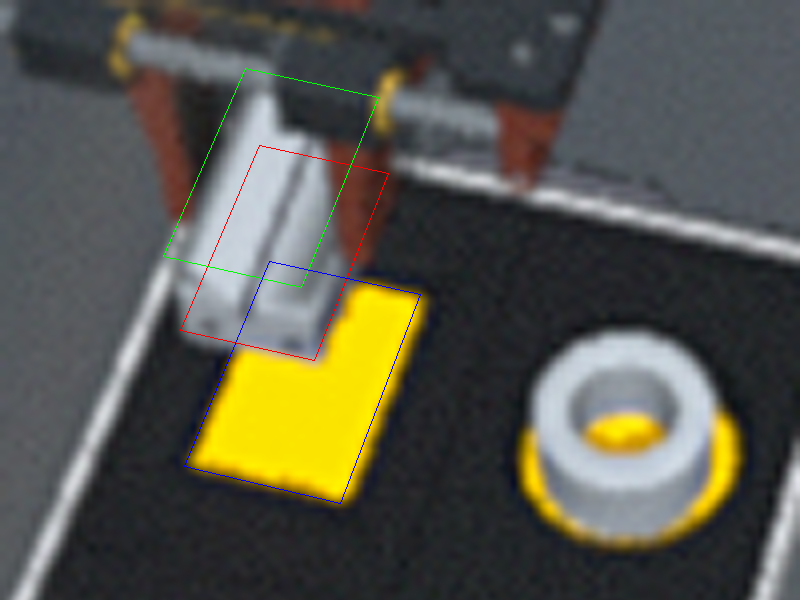

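The block is held level over its pocket. Both the block and the pocket sit about 1 px right of prediction, so they agree with each other. Lower with force watching, floor expected at TCP 6.9.

```bash
python3 -m inch '[{"xyz":[3,0,15],"rot":[0,0,0]},{"xyz":[3,0,30],"rot":[0,0,0]},{"xyz":[3,0,40],"rot":[0,0,0]},{"xyz":[3,0,44],"rot":[0,0,0]},{"xyz":[3,0,46],"rot":[0,0,0]},{"xyz":[3,0,48],"rot":[0,0,0]},{"xyz":[3,0,48],"rot":[0,0,0]}]'; python3 -m inch '[{"xyz":[0,0,1],"rot":[0,0,0]},{"xyz":[0,0,2],"rot":[0,0,0]},{"xyz":[0,0,3],"rot":[0,0,0]},{"xyz":[0,0,4],"rot":[0,0,0]},{"xyz":[0,0,4],"rot":[0,0,0]}]'
```

```text
t: 16.85
ee_pos: [619.9, 165.1, 17.1]
orientation: [2.077, 2.356, 0.001]
ft_force: [-0.2, -1.0, -4.6]
width: 35.6
grasp_force: 29.9
t: 17.27
ee_pos: [619.5, 165.4, 12.9]
orientation: [-2.077, -2.357, 0.0]
ft_force: [0.2, 0.2, -4.9]
width: 35.6
grasp_force: 29.9
```

```bash
python3 -m inch '[{"xyz":[-1.5,0,1],"rot":[0,0,0]},{"xyz":[-1.5,0,2],"rot":[0,0,0]},{"xyz":[-1.5,0,3],"rot":[0,0,0]},{"xyz":[-1.5,0,4],"rot":[0,0,0]},{"xyz":[-1.5,0,4.5],"rot":[0,0,0]},{"xyz":[-1.5,0,4.5],"rot":[0,0,0]}]'; python3 -m inch '[{"xyz":[0,0,0.5],"rot":[0,0,0]},{"xyz":[0,0,1],"rot":[0,0,0]},{"xyz":[0,0,1],"rot":[0,0,0]}]'; python3 -m inch '[{"xyz":[0,0,0.5],"rot":[0,0,0]},{"xyz":[0,0,0.5],"rot":[0,0,0]}]'
```

```text
t: 17.77
ee_pos: [619.7, 163.8, 8.2]
orientation: [-2.077, -2.357, 0.0]
ft_force: [-0.7, 0.4, -4.3]
width: 35.9
grasp_force: 29.9
t: 18.02
ee_pos: [619.8, 163.9, 7.3]
orientation: [-2.077, -2.357, 0.0]
ft_force: [-0.3, -0.1, -5.6]
width: 35.9
grasp_force: 29.9
t: 18.18
ee_pos: [619.9, 163.9, 7.0]
orientation: [2.077, 2.357, 0.0]
ft_force: [0.3, -0.2, -5.2]
width: 35.7
grasp_force: 29.9
```

```bash
python3 -m inch '[{"xyz":[0,0,0.5],"rot":[0,0,0]},{"xyz":[0,0,0.5],"rot":[0,0,0]}]'; python3 -m inch '[{"xyz":[0,0,0.5],"rot":[0,0,0]},{"xyz":[0,0,0.5],"rot":[0,0,0]}]'
```

```text
t: 18.35
ee_pos: [619.9, 163.8, 6.9]
orientation: [2.077, 2.357, 0.0]
ft_force: [-1.5, -0.6, 1.3]
width: 36.0
grasp_force: 29.9
t: 18.52
ee_pos: [619.9, 163.8, 6.9]
orientation: [2.077, 2.357, 0.0]
ft_force: [-2.9, -1.3, 6.1]
width: 35.7
grasp_force: 29.9
```

On the floor with light contact. Open part way, rise, and go over to the bracket.

```bash
python3 -m inch '[{"xyz":[0,0,0],"rot":[0,0,0]},{"xyz":[0,0,0],"rot":[0,0,0]},{"xyz":[0,0,0],"rot":[0,0,0]},{"xyz":[0,0,0],"rot":[0,0,0]},{"xyz":[0,0,-10],"rot":[0,0,0]},{"xyz":[0,0,-35],"rot":[0,0,0]},{"xyz":[0,0,-70],"rot":[0,0,0]},{"xyz":[0,0,-70],"rot":[0,0,0]},{"xyz":[0,0,-70],"rot":[0,0,0]}]' 130; python3 -c "
from h import *
go(468.9,-43.7,60,0.611)"
```

```text
t: 19.27
ee_pos: [621.8, 164.3, 78.8]
orientation: [2.075, 2.355, 0.007]
ft_force: [-0.1, 0.3, 0.7]
width: 43.2
grasp_force: 0.0
xyz [-187.2 -177.9   17.8] n 6.208216005914863
rot [ 0.005  0.001 -0.485] q6 0.114
rot [ 1.000e-03 -7.000e-03  2.657e+00] q6 0.114
rot [ 1.000e-03 -7.000e-03  2.657e+00] q6 0.114
```

```bash
python3 -m inch '[{"xyz":[-187,-178,0],"rot":[0,0,-0.485]},{"xyz":[-187,-178,0],"rot":[0,0,-0.485]},{"xyz":[-187,-178,0],"rot":[0,0,-0.485]},{"xyz":[-187,-178,0],"rot":[0,0,-0.485]},{"xyz":[-187,-178,0],"rot":[0,0,-0.485]},{"xyz":[-187,-178,10],"rot":[0,0,-0.485]},{"xyz":[-187,-178,17],"rot":[0,0,-0.485]},{"xyz":[-187,-178,17],"rot":[0,0,-0.485]},{"xyz":[-187,-178,17],"rot":[0,0,-0.485]},{"xyz":[-187,-178,17],"rot":[0,0,-0.485]}]'
python3 - <<'E'
from h import *
go(468.9,-43.7,0,0.611)
s=np.ascontiguousarray(ctrl.get_image("side")[:,:,::-1]);cv2.imwrite("pics/side8.png",s)
c=ctrl.get_obs()["ee_pos"]
u=np.radians(125);X=np.array([np.cos(u),np.sin(u),0]);Y=np.array([-np.sin(u),np.cos(u),0])
a=cv2.resize(s[170:245,280:380],(800,600),interpolation=cv2.INTER_CUBIC)
for z in(0,20):
    P=[proj("side",np.array([468.9,-43.7,z])+i*X+j*Y) for i,j in((-44,-10),(36,-10),(36,10),(-24,10),(-24,46),(-44,46))]
    cv2.polylines(a,[((np.array(P)-[280,170])*8).astype(np.int32)],True,(0,0,255) if z==0 else (0,180,0),1)
cv2.imwrite("pics/m8.png",a)
E
```

```text
t: 20.1
ee_pos: [467.7, -43.6, 59.0]
orientation: [1.45, 2.786, 0.001]
ft_force: [0.3, -0.2, -0.0]
width: 43.0
grasp_force: 0.0
xyz [-0.8  0.8 59. ] n 1.4151197434060632
rot [0.001 0.    0.   ] q6 -0.73
rot [-0.000e+00  1.000e-03 -3.141e+00] q6 -0.73
rot [-0.000e+00  1.000e-03 -3.141e+00] q6 -0.73
```

View pics/m8.png

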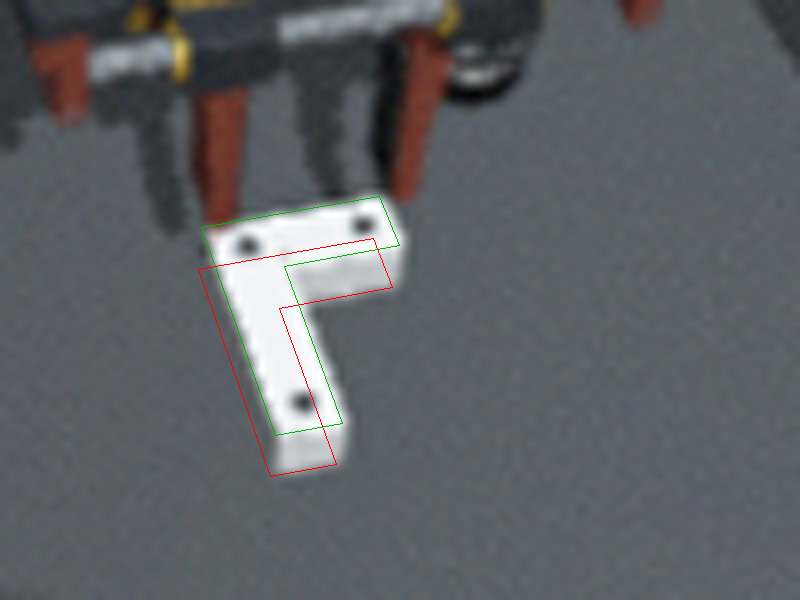

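The bracket outline fits within 1 px, and the fingers hang above it at (222,215) and (405,195). I descend astride it and feel for the bench, to learn the true tip height.

```bash
python3 -m inch '[{"xyz":[-1,1,20],"rot":[0,0,0]},{"xyz":[-1,1,40],"rot":[0,0,0]},{"xyz":[-1,1,56],"rot":[0,0,0]},{"xyz":[-1,1,65],"rot":[0,0,0]},{"xyz":[-1,1,70],"rot":[0,0,0]},{"xyz":[-1,1,70],"rot":[0,0,0]}]'; python3 -m inch '[{"xyz":[0,0,2],"rot":[0,0,0]},{"xyz":[0,0,4],"rot":[0,0,0]},{"xyz":[0,0,5],"rot":[0,0,0]},{"xyz":[0,0,5],"rot":[0,0,0]}]'; python3 -m inch '[{"xyz":[0,0,1],"rot":[0,0,0]},{"xyz":[0,0,2],"rot":[0,0,0]},{"xyz":[0,0,2],"rot":[0,0,0]}]'; python3 -m inch '[{"xyz":[0,0,1],"rot":[0,0,0]},{"xyz":[0,0,2],"rot":[0,0,0]},{"xyz":[0,0,2],"rot":[0,0,0]}]'
```

```text
t: 20.65
ee_pos: [468.1, -43.7, -11.7]
orientation: [-1.448, -2.787, 0.001]
ft_force: [-0.4, -0.8, -0.1]
width: 43.2
grasp_force: 0.0
t: 20.98
ee_pos: [468.4, -44.3, -15.7]
orientation: [1.45, 2.786, 0.0]
ft_force: [0.3, 0.0, -0.6]
width: 43.0
grasp_force: 0.0
t: 21.23
ee_pos: [468.1, -44.3, -18.1]
orientation: [1.451, 2.787, 0.0]
ft_force: [0.3, 0.1, 0.2]
width: 42.8
grasp_force: 0.0
t: 21.48
ee_pos: [468.0, -44.3, -20.2]
orientation: [-1.45, -2.786, 0.0]
ft_force: [-0.9, -0.7, 0.5]
width: 42.9
grasp_force: 0.0
```

```bash
python3 -m inch '[{"xyz":[0,0,1],"rot":[0,0,0]},{"xyz":[0,0,2],"rot":[0,0,0]},{"xyz":[0,0,2],"rot":[0,0,0]}]'; python3 -m inch '[{"xyz":[0,0,1],"rot":[0,0,0]},{"xyz":[0,0,1],"rot":[0,0,0]}]'; python3 -m inch '[{"xyz":[0,0,1],"rot":[0,0,0]},{"xyz":[0,0,1],"rot":[0,0,0]}]'; python3 -m inch '[{"xyz":[0,0,1],"rot":[0,0,0]},{"xyz":[0,0,1],"rot":[0,0,0]}]'
```

```text
t: 21.73
ee_pos: [468.0, -44.3, -22.3]
orientation: [-1.45, -2.787, 0.0]
ft_force: [-0.2, -0.2, -0.0]
width: 42.7
grasp_force: 0.0
t: 21.9
ee_pos: [468.1, -44.3, -23.2]
orientation: [-1.45, -2.787, 0.0]
ft_force: [-0.0, 0.1, 0.1]
width: 42.7
grasp_force: 0.0
t: 22.07
ee_pos: [468.0, -44.3, -24.2]
orientation: [-1.45, -2.787, 0.0]
ft_force: [-0.6, 0.2, -1.2]
width: 43.3
grasp_force: 0.0
t: 22.23
ee_pos: [468.1, -44.3, -25.2]
orientation: [-1.45, -2.787, 0.0]
ft_force: [0.6, -0.0, -0.5]
width: 43.3
grasp_force: 0.0
```

```bash
python3 -m inch '[{"xyz":[0,0,1],"rot":[0,0,0]},{"xyz":[0,0,1],"rot":[0,0,0]}]'; python3 -m inch '[{"xyz":[0,0,1],"rot":[0,0,0]},{"xyz":[0,0,1],"rot":[0,0,0]}]'; python3 -m inch '[{"xyz":[0,0,1],"rot":[0,0,0]},{"xyz":[0,0,1],"rot":[0,0,0]}]'
```

```text
t: 22.4
ee_pos: [468.1, -44.3, -26.2]
orientation: [-1.45, -2.787, 0.0]
ft_force: [-0.6, -0.2, 1.0]
width: 42.4
grasp_force: 0.0
t: 22.57
ee_pos: [468.1, -44.3, -27.2]
orientation: [-1.45, -2.787, 0.0]
ft_force: [0.4, 0.3, 0.1]
width: 43.1
grasp_force: 0.0
t: 22.73
ee_pos: [468.2, -44.3, -28.1]
orientation: [1.45, 2.787, 0.0]
ft_force: [0.6, -0.3, -0.4]
width: 42.8
grasp_force: 0.0
```

```bash
python3 -m inch '[{"xyz":[0,0,1],"rot":[0,0,0]},{"xyz":[0,0,1],"rot":[0,0,0]}]'|grep -E "pos|ft"; python3 -m inch '[{"xyz":[0,0,1],"rot":[0,0,0]},{"xyz":[0,0,1],"rot":[0,0,0]}]'|grep -E "pos|ft"; python3 -m inch '[{"xyz":[0,0,1],"rot":[0,0,0]},{"xyz":[0,0,1],"rot":[0,0,0]}]'|grep -E "pos|ft"
```

```text
ee_pos: [468.2, -44.3, -28.2]
ft_force: [-2.9, 0.9, 13.9]
ee_pos: [468.2, -44.3, -28.3]
ft_force: [-6.8, -0.0, 30.4]
ee_pos: [468.3, -44.3, -28.4]
ft_force: [-9.4, 0.6, 45.4]
```

Contact: the tips touch the bench at reported z −28.2, so true tip height = reported z + 28. I back off to tip height 12.5 and close on the bracket.

```bash
python3 -m inch '[{"xyz":[0,0,-8],"rot":[0,0,0]},{"xyz":[0,0,-15.5],"rot":[0,0,0]},{"xyz":[0,0,-15.5],"rot":[0,0,0]},{"xyz":[0,0,-15.5],"rot":[0,0,0]}]'; python3 -m inch '[{"xyz":[0,0,0],"rot":[0,0,0]},{"xyz":[0,0,0],"rot":[0,0,0]},{"xyz":[0,0,0],"rot":[0,0,0]},{"xyz":[0,0,0],"rot":[0,0,0]},{"xyz":[0,0,0],"rot":[0,0,0]},{"xyz":[0,0,0],"rot":[0,0,0]}]' 255; python3 -c "
from h import *
go(468.9,-43.7,0,0.611)"
```

```text
t: 23.57
ee_pos: [468.5, -44.3, -15.3]
orientation: [1.45, 2.786, 0.001]
ft_force: [-0.1, -0.5, -0.9]
width: 43.0
grasp_force: 0.0
t: 24.07
ee_pos: [467.9, -44.3, -15.8]
orientation: [-1.45, -2.786, 0.0]
ft_force: [-0.3, 0.4, -0.4]
width: 19.3
grasp_force: 30.0
xyz [ -0.1   1.1 -15.8] n 0.3802291925657958
rot [-0. -0. -0.] q6 -0.731
rot [-1.000e-03  1.000e-03  3.142e+00] q6 -0.731
rot [-1.000e-03  1.000e-03  3.142e+00] q6 -0.731
```

```bash
python3 -m inch '[{"xyz":[0,0,-15],"rot":[0,0,0]},{"xyz":[0,0,-40],"rot":[0,0,0]},{"xyz":[0,0,-70],"rot":[0,0,0]},{"xyz":[0,0,-70],"rot":[0,0,0]},{"xyz":[0,0,-70],"rot":[0,0,0]}]';python3 -c "
from h import *
go(619.6,302.4,54,0.126)"
```

```text
t: 24.48
ee_pos: [469.3, -44.4, 55.6]
orientation: [1.449, 2.784, 0.002]
ft_force: [-0.7, 0.7, -0.9]
width: 19.9
grasp_force: 30.0
xyz [197.9 322.1   1.9] n 9.065132572406851
rot [0.003 0.002 0.485] q6 -0.731
rot [-2.000e-03  4.000e-03 -2.657e+00] q6 -0.731
rot [-2.000e-03  4.000e-03 -2.657e+00] q6 -0.731
```

```bash
python3 -m inch '[{"xyz":[13,20,0],"rot":[0,0,0.05]},{"xyz":[31,50,0],"rot":[0,0,0.1]},{"xyz":[49,80,0],"rot":[0,0,0.15]},{"xyz":[67,110,0],"rot":[0,0,0.2]},{"xyz":[86,140,0],"rot":[0,0,0.25]},{"xyz":[105,170,0],"rot":[0,0,0.3]},{"xyz":[123,200,0],"rot":[0,0,0.35]},{"xyz":[141,230,0],"rot":[0,0,0.4]},{"xyz":[160,260,0],"rot":[0,0,0.45]},{"xyz":[178,290,0],"rot":[0,0,0.485]},{"xyz":[192,313,0],"rot":[0,0,0.485]},{"xyz":[198,322,0],"rot":[0,0,0.485]}]';python3 -m inch '[{"xyz":[0,0,0],"rot":[0,0,0]},{"xyz":[0,0,0],"rot":[0,0,0]},{"xyz":[0,0,0],"rot":[0,0,0]}]'
python3 - <<'E'
from meas import *
go(619.6,302.4,0,0.126)
s=np.ascontiguousarray(ctrl.get_image("side")[:,:,::-1]);cv2.imwrite("pics/side9.png",s)
c=ctrl.get_obs()["ee_pos"];zb=c[2]+15.8
# expected long-leg end (top face) and short-leg end corner pixels vs white mask bounds
u=np.radians(97.2);X=np.array([np.cos(u),np.sin(u),0]);Y=np.array([-np.sin(u),np.cos(u),0])
P=np.array([proj("side",np.array([c[0],c[1],zb+h])+i*X+j*Y) for h in(0,20) for i,j in((-44,-10),(36,-10),(36,10),(-24,10),(-24,46),(-44,46))])
M=cv2.inRange(s.min(axis=2),150,255)
x0,y0=P.min(0).astype(int)-8;x1,y1=P.max(0).astype(int)+9
k,l,st,ce=cv2.connectedComponentsWithStats(M[y0:y1,x0:x1])
print("pred",P.min(0).round(1),P.max(0).round(1))
for i in range(1,k):
    if st[i,4]>40: print("white",st[i,0]+x0,st[i,1]+y0,st[i,0]+st[i,2]+x0,st[i,1]+st[i,3]+y0,st[i,4])
E
```

```text
t: 25.48
ee_pos: [618.7, 305.8, 52.4]
orientation: [-2.075, -2.359, -0.0]
ft_force: [0.7, 0.3, -0.3]
width: 19.6
grasp_force: 30.0
t: 25.73
ee_pos: [616.9, 300.8, 53.2]
orientation: [-2.077, -2.356, 0.004]
ft_force: [-0.4, -0.4, -1.2]
width: 19.8
grasp_force: 30.0
xyz [ 1.3  3.  53.2] n 1.2779054776065908
rot [-0.003  0.001 -0.001] q6 0.311
rot [2.000e-03 4.000e-03 3.141e+00] q6 0.311
rot [2.000e-03 4.000e-03 3.141e+00] q6 0.311
pred [169.6 278.7] [214.4 323.2]
white 164 299 186 332 238
```

Run:
```python
from meas import *
s=cv2.imread("pics/side9.png"); c=ctrl.get_obs()["ee_pos"];zb=c[2]+15.8
u=np.radians(97.2);X=np.array([np.cos(u),np.sin(u),0]);Y=np.array([-np.sin(u),np.cos(u),0])
P=np.array([proj("side",np.array([c[0],c[1],zb+20])+i*X+j*Y) for i,j in((-44,-10),(36,-10),(36,10),(-24,10),(-24,46),(-44,46))])
print(P.round(1).tolist())
for th in(170,200,220):
    k,l,st,ce=cv2.connectedComponentsWithStats(cv2.inRange(s[270:340,160:225].min(axis=2),th,255))
    for i in range(1,k):
        if st[i,4]>30:
            cs=cv2.findContours((l==i).astype(np.uint8),cv2.RETR_EXTERNAL,cv2.CHAIN_APPROX_NONE)[0][0]
            print(th,st[i,4],(cv2.approxPolyDP(cs,2,True)[:,0]+[160,270]).tolist())
```

```text
[[185.9, 278.7], [169.6, 315.9], [179.8, 318.5], [191.8, 290.0], [209.8, 294.3], [213.4, 285.2]]
170 176 [[182, 299], [178, 300], [170, 317], [181, 317], [185, 307]]
200 139 [[181, 299], [175, 306], [173, 316], [181, 316], [185, 306]]
220 108 [[182, 300], [179, 300], [175, 308], [179, 308], [181, 313], [176, 315], [174, 312], [173, 315], [180, 317], [185, 306]]
```

The free end of the long leg appears at (170,317) and (181,317), against a prediction of (170,316) and (180,318), so the alignment is good. Lowering.

```bash
python3 -m inch '[{"xyz":[1,3,12],"rot":[0,0,0]},{"xyz":[1,3,24],"rot":[0,0,0]},{"xyz":[1,3,34],"rot":[0,0,0]},{"xyz":[1,3,39],"rot":[0,0,0]},{"xyz":[1,3,41],"rot":[0,0,0]},{"xyz":[1,3,41],"rot":[0,0,0]},{"xyz":[1,3,41],"rot":[0,0,0]}]';python3 -c "
from h import *
go(619.6,302.4,-1.8,0.126)"
```

```text
t: 26.37
ee_pos: [621.1, 304.0, 13.3]
orientation: [-2.077, -2.357, 0.0]
ft_force: [-0.2, -0.8, -0.6]
width: 19.5
grasp_force: 30.0
xyz [-1.4 -1.7 15.1] n 0.3655269021937874
rot [-0.  0.  0.] q6 0.312
rot [-0.    -0.    -3.141] q6 0.312
rot [-0.    -0.    -3.141] q6 0.312
```

```bash
python3 -m inch '[{"xyz":[-1.5,-1.5,2],"rot":[0,0,0]},{"xyz":[-1.5,-1.5,4],"rot":[0,0,0]},{"xyz":[-1.5,-1.5,6],"rot":[0,0,0]},{"xyz":[-1.5,-1.5,7],"rot":[0,0,0]},{"xyz":[-1.5,-1.5,7],"rot":[0,0,0]}]';python3 -m inch '[{"xyz":[0,0,1],"rot":[0,0,0]},{"xyz":[0,0,2],"rot":[0,0,0]},{"xyz":[0,0,3],"rot":[0,0,0]},{"xyz":[0,0,4],"rot":[0,0,0]},{"xyz":[0,0,4],"rot":[0,0,0]}]'
```

```text
t: 26.78
ee_pos: [619.7, 302.2, 6.2]
orientation: [-2.077, -2.357, 0.0]
ft_force: [0.1, 0.2, -0.1]
width: 19.8
grasp_force: 30.0
t: 27.2
ee_pos: [619.7, 302.3, 2.1]
orientation: [-2.077, -2.357, 0.0]
ft_force: [-0.4, -0.3, -1.3]
width: 19.7
grasp_force: 30.0
```

```bash
python3 -m inch '[{"xyz":[0,0,1],"rot":[0,0,0]},{"xyz":[0,0,2],"rot":[0,0,0]},{"xyz":[0,0,2.5],"rot":[0,0,0]},{"xyz":[0,0,2.5],"rot":[0,0,0]}]';python3 -m inch '[{"xyz":[0,0,0.5],"rot":[0,0,0]},{"xyz":[0,0,1],"rot":[0,0,0]},{"xyz":[0,0,1],"rot":[0,0,0]}]'
```

```text
t: 27.53
ee_pos: [619.7, 302.3, -0.3]
orientation: [-2.077, -2.357, 0.0]
ft_force: [-0.1, -0.0, -1.5]
width: 19.6
grasp_force: 30.0
t: 27.78
ee_pos: [619.8, 302.3, -1.2]
orientation: [-2.077, -2.357, 0.0]
ft_force: [0.9, -0.2, -1.1]
width: 19.7
grasp_force: 30.0
```

```bash
python3 -m inch '[{"xyz":[0,0,0.5],"rot":[0,0,0]},{"xyz":[0,0,0.5],"rot":[0,0,0]}]';python3 -m inch '[{"xyz":[0,0,0.5],"rot":[0,0,0]},{"xyz":[0,0,0.5],"rot":[0,0,0]}]'
```

```text
t: 27.95
ee_pos: [619.8, 302.3, -1.6]
orientation: [-2.077, -2.357, 0.0]
ft_force: [-0.2, -0.8, -1.2]
width: 19.6
grasp_force: 30.0
t: 28.12
ee_pos: [619.9, 302.3, -1.9]
orientation: [2.077, 2.357, 0.0]
ft_force: [0.3, 0.4, 0.8]
width: 19.4
grasp_force: 30.0
```

Contact at the expected floor height. Release and rise, then re-measure the spanner with the arm clear of it.

```bash
python3 -m inch '[{"xyz":[0,0,0],"rot":[0,0,0]},{"xyz":[0,0,0],"rot":[0,0,0]},{"xyz":[0,0,0],"rot":[0,0,0]},{"xyz":[0,0,0],"rot":[0,0,0]},{"xyz":[0,0,-10],"rot":[0,0,0]},{"xyz":[0,0,-35],"rot":[0,0,0]},{"xyz":[0,0,-65],"rot":[0,0,0]},{"xyz":[0,0,-65],"rot":[0,0,0]},{"xyz":[0,0,-65],"rot":[0,0,0]}]' 130
python3 - <<'E'
from meas import *
for n,b in(("top",(380,208,440,248)),("side",(326,122,374,164))):
    im=np.ascontiguousarray(ctrl.get_image(n)[:,:,::-1]); cv2.imwrite(f"pics/{n}10.png",im)
    x0,y0,x1,y1=b; g=im[y0:y1,x0:x1].max(axis=2); bg=cv2.medianBlur(g,31)
    D=cv2.resize(cv2.subtract(g,bg),None,fx=8,fy=8,interpolation=cv2.INTER_CUBIC)
    for th in(25,40):
        M=cv2.morphologyEx((D>th).astype(np.uint8),cv2.MORPH_CLOSE,np.ones((13,13)))
        k,l,st,_=cv2.connectedComponentsWithStats(M)
        keep=np.isin(l,[i for i in range(1,k) if st[i,4]>600])
        ys,xs=np.nonzero(keep); w=ray(n,np.c_[(xs+.5)/8-.5+x0,(ys+.5)/8-.5+y0],4.5).astype(np.float32)
        (cx,cy),(a,bb),an=cv2.minAreaRect(w); an=an if a>bb else an+90
        ev=np.linalg.eigh(np.cov(w.T))[1][:,1]
        print(n,th,round(cx,1),round(cy,1),round(max(a,bb),1),round(min(a,bb),1),"ang",round((an+90)%180-90,1),"pca",round(float(np.degrees(np.arctan(ev[1]/ev[0]))),1),"mean",w.mean(0).round(1))
E
```

```text
t: 28.87
ee_pos: [621.5, 303.1, 65.7]
orientation: [2.076, 2.355, 0.007]
ft_force: [-0.1, 0.4, -0.1]
width: 42.9
grasp_force: 0.0
top 25 458.6 -315.4 108.5 32.4 ang 66.5 pca 67.0 mean [ 458.9 -315. ]
top 40 458.6 -315.7 106.9 31.1 ang 66.4 pca 66.9 mean [ 458.7 -315.6]
side 25 457.4 -317.7 115.3 34.9 ang 67.7 pca 67.7 mean [ 459.1 -315.1]
side 40 457.3 -317.8 112.3 33.3 ang 67.8 pca 67.5 mean [ 459.7 -313.5]
```

```bash
python3 -c "
from h import *
go(458.5,-316,60,-0.398)"
```

```text
xyz [-593.  -237.4    3. ] n 15.318197767443612
rot [-0.     0.     0.524] q6 0.311
rot [-0.    -0.    -2.618] q6 0.311
rot [-0.    -0.    -2.618] q6 0.311
```

```bash
python3 -m inch '[{"xyz":[-593,-237,3],"rot":[0,0,0.524]},{"xyz":[-593,-237,3],"rot":[0,0,0.524]},{"xyz":[-593,-237,3],"rot":[0,0,0.524]},{"xyz":[-593,-237,3],"rot":[0,0,0.524]},{"xyz":[-593,-237,3],"rot":[0,0,0.524]},{"xyz":[-593,-237,3],"rot":[0,0,0.524]},{"xyz":[-593,-237,3],"rot":[0,0,0.524]},{"xyz":[-593,-237,3],"rot":[0,0,0.524]},{"xyz":[-593,-237,3],"rot":[0,0,0.524]},{"xyz":[-593,-237,3],"rot":[0,0,0.524]},{"xyz":[-593,-237,3],"rot":[0,0,0.524]},{"xyz":[-593,-237,3],"rot":[0,0,0.524]}]';python3 -c "
from h import *
go(458.5,-316,60,-0.398)"
```

```text
t: 29.97
ee_pos: [492.2, -183.0, 59.5]
orientation: [-2.615, -1.738, 0.002]
ft_force: [0.7, -0.6, -0.2]
width: 42.8
grasp_force: 0.0
xyz [-135.7   20.5   -0.6] n 3.290189798568527
rot [-0.002  0.     0.   ] q6 0.019
rot [-0.    -0.004 -3.141] q6 0.019
rot [-0.    -0.004 -3.141] q6 0.019
```

```bash
python3 -m inch '[{"xyz":[-136,20,0],"rot":[0,0,0]},{"xyz":[-136,20,0],"rot":[0,0,0]},{"xyz":[-136,20,0],"rot":[0,0,0]},{"xyz":[-136,20,0],"rot":[0,0,0]},{"xyz":[-136,20,30],"rot":[0,0,0]},{"xyz":[-136,20,50],"rot":[0,0,0]},{"xyz":[-136,20,60],"rot":[0,0,0]},{"xyz":[-136,20,60],"rot":[0,0,0]},{"xyz":[-136,20,60],"rot":[0,0,0]}]';python3 -c "
from h import *
go(458.5,-316,-23.2,-0.398)"
```

```text
t: 30.72
ee_pos: [459.4, -313.8, -0.1]
orientation: [-2.614, -1.738, 0.001]
ft_force: [-0.3, -0.4, -0.2]
width: 43.1
grasp_force: 0.0
xyz [-2.4  0.1 23.1] n 0.5567878843794823
rot [-0.002 -0.001  0.001] q6 -0.223
rot [ 1.000e-03 -3.000e-03 -3.141e+00] q6 -0.223
rot [ 1.000e-03 -3.000e-03 -3.141e+00] q6 -0.223
```

```bash
python3 -m inch '[{"xyz":[-2,0,10],"rot":[0,0,0]},{"xyz":[-2,0,18],"rot":[0,0,0]},{"xyz":[-2,0,22],"rot":[0,0,0]},{"xyz":[-2,0,23],"rot":[0,0,0]},{"xyz":[-2,0,23],"rot":[0,0,0]},{"xyz":[-2,0,23],"rot":[0,0,0]}]';python3 -m inch '[{"xyz":[0,0,0],"rot":[0,0,0]},{"xyz":[0,0,0],"rot":[0,0,0]},{"xyz":[0,0,0],"rot":[0,0,0]},{"xyz":[0,0,0],"rot":[0,0,0]},{"xyz":[0,0,0],"rot":[0,0,0]},{"xyz":[0,0,0],"rot":[0,0,0]},{"xyz":[0,0,0],"rot":[0,0,0]}]' 255
```

```text
t: 31.22
ee_pos: [459.2, -316.6, -22.3]
orientation: [2.616, 1.738, 0.0]
ft_force: [0.3, 0.8, 0.2]
width: 43.0
grasp_force: 0.0
t: 31.8
ee_pos: [459.1, -316.6, -22.3]
orientation: [2.617, 1.738, 0.0]
ft_force: [-0.4, -0.5, 1.7]
width: 13.0
grasp_force: 30.0
```

```bash
python3 -m inch '[{"xyz":[0,0,-8],"rot":[0,0,0]},{"xyz":[0,0,-25],"rot":[0,0,0]},{"xyz":[0,0,-50],"rot":[0,0,0]},{"xyz":[0,0,-75],"rot":[0,0,0]},{"xyz":[0,0,-80],"rot":[0,0,0]},{"xyz":[0,0,-80],"rot":[0,0,0]},{"xyz":[0,0,-80],"rot":[0,0,0]}]';python3 -c "
from h import *
go(512.5,285.3,57,0.126)"
```

```text
t: 32.38
ee_pos: [458.9, -316.5, 57.5]
orientation: [2.617, 1.738, 0.0]
ft_force: [-0.1, 0.1, -1.2]
width: 13.1
grasp_force: 30.0
xyz [ 5.755e+02 -1.838e+02  4.000e-01] n 14.487942984960817
rot [ 0.     0.    -0.524] q6 -0.227
rot [ 0.    -0.     2.618] q6 -0.227
rot [ 0.    -0.     2.618] q6 -0.227
```

```bash
python3 -m inch '[{"xyz":[20,-6,0],"rot":[0,0,-0.02]},{"xyz":[50,-16,0],"rot":[0,0,-0.05]},{"xyz":[85,-27,0],"rot":[0,0,-0.08]},{"xyz":[120,-38,0],"rot":[0,0,-0.11]},{"xyz":[155,-50,0],"rot":[0,0,-0.15]},{"xyz":[190,-61,0],"rot":[0,0,-0.19]},{"xyz":[225,-72,0],"rot":[0,0,-0.23]},{"xyz":[260,-83,0],"rot":[0,0,-0.27]},{"xyz":[295,-94,0],"rot":[0,0,-0.31]},{"xyz":[330,-105,0],"rot":[0,0,-0.35]},{"xyz":[360,-115,0],"rot":[0,0,-0.38]},{"xyz":[380,-121,0],"rot":[0,0,-0.4]}]';python3 -c "
from h import *
go(512.5,285.3,57,0.126)"
```

```text
t: 33.38
ee_pos: [493.5, 83.2, 56.0]
orientation: [-2.214, -2.226, 0.003]
ft_force: [0.2, -1.1, -0.8]
width: 13.7
grasp_force: 30.0
xyz [202.   20.1  -1. ] n 4.868532620699413
rot [-0.003 -0.    -0.121] q6 0.137
rot [-0.     0.004  3.021] q6 0.137
rot [-0.     0.004  3.021] q6 0.137
```

```bash
python3 -m inch '[{"xyz":[25,2,0],"rot":[0,0,-0.02]},{"xyz":[55,5,0],"rot":[0,0,-0.04]},{"xyz":[85,8,0],"rot":[0,0,-0.06]},{"xyz":[115,11,0],"rot":[0,0,-0.08]},{"xyz":[145,14,0],"rot":[0,0,-0.1]},{"xyz":[175,17,0],"rot":[0,0,-0.121]},{"xyz":[195,20,0],"rot":[0,0,-0.121]},{"xyz":[203,20,0],"rot":[0,0,-0.121]},{"xyz":[203,20,0],"rot":[0,0,-0.121]},{"xyz":[203,20,0],"rot":[0,0,-0.121]},{"xyz":[203,20,0],"rot":[0,0,-0.121]}]';python3 - <<'E'
from meas import *
go(512.5,285.3,-2.3,0.126)
s=np.ascontiguousarray(ctrl.get_image("side")[:,:,::-1]);cv2.imwrite("pics/side11.png",s)
c=ctrl.get_obs()["ee_pos"];z=c[2]+22.3
u=np.radians(97.2);X=np.array([np.cos(u),np.sin(u)])
print("pred ends",[proj("side",(*(c[:2]+i*X),z+4.5)).round(1).tolist() for i in(-52,52)])
hsv=cv2.cvtColor(s,cv2.COLOR_BGR2HSV)
M=cv2.inRange(hsv,(0,0,95),(180,80,255)); x0,y0,x1,y1=222,255,290,350
k,l,st,ce=cv2.connectedComponentsWithStats(M[y0:y1,x0:x1])
for i in range(1,k):
    if st[i,4]>25: print(st[i,0]+x0,st[i,1]+y0,st[i,0]+st[i,2]+x0,st[i,1]+st[i,3]+y0,st[i,4],ce[i]+[x0,y0])
E
```

```text
t: 34.3
ee_pos: [513.5, 282.1, 56.8]
orientation: [-2.081, -2.353, 0.003]
ft_force: [-0.2, 0.6, -1.0]
width: 13.2
grasp_force: 30.0
xyz [ 3.4 -0.5 59.1] n 1.4184181843926864
rot [-0.002  0.001 -0.004] q6 0.36
rot [2.000e-03 3.000e-03 3.138e+00] q6 0.36
rot [2.000e-03 3.000e-03 3.138e+00] q6 0.36
pred ends [[245.1, 287.5], [228.0, 337.7]]
222 255 254 273 395 [235.90126582 262.80506329]
280 255 288 271 56 [283.17857143 262.53571429]
260 258 269 273 72 [264.59722222 265.02777778]
225 297 233 302 26 [228.5        298.76923077]
249 303 271 350 205 [261.5804878 322.7804878]
223 308 240 339 263 [232.07984791 325.16730038]
```

The near spanner head reaches row 339 at x 223–240, against a predicted end at (228,338), so it is aligned. Lowering slowly.

```bash
python3 -m inch '[{"xyz":[3,0,12],"rot":[0,0,0]},{"xyz":[3,0,25],"rot":[0,0,0]},{"xyz":[3,0,36],"rot":[0,0,0]},{"xyz":[3,0,43],"rot":[0,0,0]},{"xyz":[3,0,46],"rot":[0,0,0]},{"xyz":[3,0,46],"rot":[0,0,0]},{"xyz":[3,0,46],"rot":[0,0,0]}]';python3 -c "
from h import *
go(512.5,285.3,-2.3,0.126)"
```

```text
t: 34.93
ee_pos: [513.9, 286.5, 11.2]
orientation: [-2.081, -2.354, 0.001]
ft_force: [0.1, 0.1, -0.3]
width: 13.4
grasp_force: 30.0
xyz [-1.1 -1.5 13.5] n 0.3273456416158004
rot [-0.001  0.    -0.003] q6 0.365
rot [0.000e+00 1.000e-03 3.139e+00] q6 0.365
rot [0.000e+00 1.000e-03 3.139e+00] q6 0.365
```

```bash
python3 -m inch '[{"xyz":[-1,-1.5,2],"rot":[0,0,0]},{"xyz":[-1,-1.5,4],"rot":[0,0,0]},{"xyz":[-1,-1.5,6],"rot":[0,0,0]},{"xyz":[-1,-1.5,8],"rot":[0,0,0]},{"xyz":[-1,-1.5,8],"rot":[0,0,0]}]';python3 -m inch '[{"xyz":[0,0,1],"rot":[0,0,0]},{"xyz":[0,0,2],"rot":[0,0,0]},{"xyz":[0,0,2],"rot":[0,0,0]}]';python3 -m inch '[{"xyz":[0,0,1],"rot":[0,0,0]},{"xyz":[0,0,1.5],"rot":[0,0,0]},{"xyz":[0,0,1.5],"rot":[0,0,0]}]'
```

```text
t: 35.35
ee_pos: [512.5, 285.4, 3.3]
orientation: [-2.081, -2.354, 0.0]
ft_force: [-0.5, -0.1, -0.5]
width: 12.9
grasp_force: 30.0
t: 35.6
ee_pos: [512.5, 285.4, 1.4]
orientation: [-2.081, -2.354, 0.0]
ft_force: [0.1, -0.7, -0.9]
width: 13.2
grasp_force: 30.0
t: 35.85
ee_pos: [512.6, 285.4, -0.0]
orientation: [-2.081, -2.354, 0.0]
ft_force: [-0.9, -0.8, -0.3]
width: 13.3
grasp_force: 30.0
```

```bash
python3 -m inch '[{"xyz":[0,0,1],"rot":[0,0,0]},{"xyz":[0,0,1.5],"rot":[0,0,0]},{"xyz":[0,0,1.5],"rot":[0,0,0]}]';python3 -m inch '[{"xyz":[0,0,0.5],"rot":[0,0,0]},{"xyz":[0,0,0.5],"rot":[0,0,0]}]';python3 -m inch '[{"xyz":[0,0,0.5],"rot":[0,0,0]},{"xyz":[0,0,0.5],"rot":[0,0,0]}]'
```

```text
t: 36.1
ee_pos: [512.6, 285.4, -1.6]
orientation: [-2.081, -2.354, 0.0]
ft_force: [-0.5, 0.6, -1.0]
width: 13.0
grasp_force: 30.0
t: 36.27
ee_pos: [512.6, 285.4, -2.0]
orientation: [-2.081, -2.354, 0.0]
ft_force: [-0.7, 0.3, -1.2]
width: 13.7
grasp_force: 30.0
t: 36.43
ee_pos: [512.7, 285.5, -2.3]
orientation: [2.081, 2.354, 0.0]
ft_force: [-0.6, -0.4, 0.8]
width: 13.0
grasp_force: 30.0
```

Contact at the floor. Release, rise, and move off for a last look.

```bash
python3 -m inch '[{"xyz":[0,0,0],"rot":[0,0,0]},{"xyz":[0,0,0],"rot":[0,0,0]},{"xyz":[0,0,0],"rot":[0,0,0]},{"xyz":[0,0,0],"rot":[0,0,0]},{"xyz":[0,0,-8],"rot":[0,0,0]},{"xyz":[0,0,-35],"rot":[0,0,0]},{"xyz":[0,0,-70],"rot":[0,0,0]},{"xyz":[0,0,-100],"rot":[0,0,0]},{"xyz":[0,0,-100],"rot":[0,0,0]}]' 130;  python3 -m inch '[{"xyz":[-320,0,0],"rot":[0,0,0]},{"xyz":[-320,0,0],"rot":[0,0,0]},{"xyz":[-320,0,0],"rot":[0,0,0]},{"xyz":[-320,0,0],"rot":[0,0,0]},{"xyz":[-320,0,0],"rot":[0,0,0]},{"xyz":[-320,0,0],"rot":[0,0,0]},{"xyz":[-320,0,0],"rot":[0,0,0]},{"xyz":[-320,0,0],"rot":[0,0,0]},{"xyz":[-320,0,0],"rot":[0,0,0]},{"xyz":[-320,0,0],"rot":[0,0,0]},{"xyz":[-320,0,0],"rot":[0,0,0]}]'
python3 - <<'E'
from meas import *
t=ctrl.get_image("top")[:,:,::-1];s=ctrl.get_image("side")[:,:,::-1]
a=cv2.resize(t[145:260,110:260],(400,307),interpolation=cv2.INTER_CUBIC)
b=cv2.resize(s[225:375,155:295],(400,429),interpolation=cv2.INTER_CUBIC)
c=cv2.resize(s[95:235,255:375],(400,467),interpolation=cv2.INTER_CUBIC)
o=np.zeros((600,800,3),np.uint8);o[:307,:400]=a;o[:429,400:]=b
d=cv2.resize(s[130:200,255:375],(400,233));o[310:543,:400]=d
cv2.imwrite("pics/final.png",o)
E
```

```text
t: 37.18
ee_pos: [515.9, 287.2, 103.6]
orientation: [2.079, 2.351, 0.013]
ft_force: [0.4, 1.2, -0.5]
width: 43.3
grasp_force: 0.0
t: 38.1
ee_pos: [551.3, -31.7, 97.3]
orientation: [-2.081, -2.353, 0.001]
ft_force: [0.2, 0.8, 0.5]
width: 43.2
grasp_force: 0.0
```

View pics/final.png

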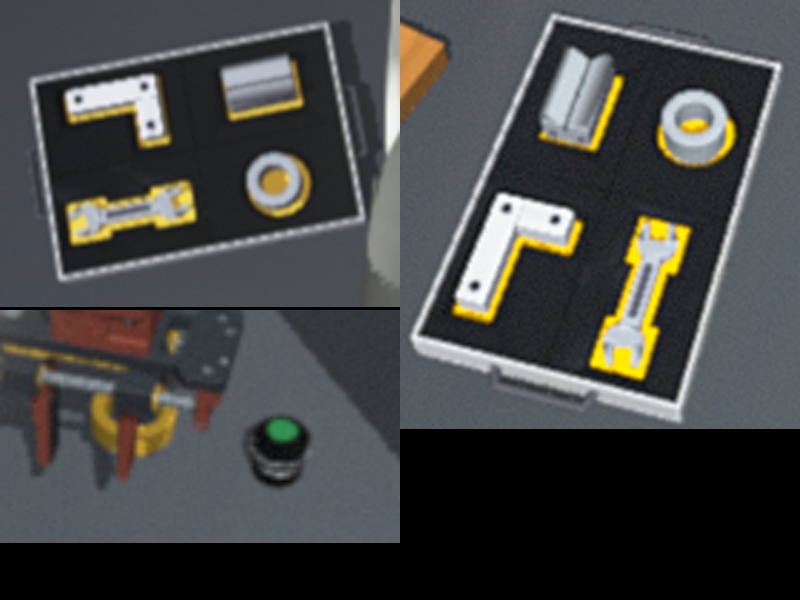

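In both views all four parts lie level in their own cut-outs with yellow margin visible: V-block (577,100), ring (693,125), bracket (515,255), spanner (640,295). The brass ring and eyepiece are where they were, so I hand the job in.

```bash
python3 -m inch '[{"xyz":[0,0,0],"rot":[0,0,0]},{"xyz":[0,0,0],"rot":[0,0,0]}]'; python3 -c "
from workcell import ctrl
print(ctrl.close_job())"
```

```text
t: 38.37
ee_pos: [551.8, -31.0, 97.5]
orientation: [-2.079, -2.356, 0.0]
ft_force: [0.1, -0.2, -0.4]
width: 42.9
grasp_force: 0.0
the job is handed in; nothing more can be done
None
```

I put the steel ring, V-block, bracket and spanner in their own cut-outs in that order, left the brass ring and eyepiece in place, and handed in at 38.4 s; the fingertips pressed the bench with about 45 N once while I was finding their true height, which I believe is outside the 40 N limit on the arm and gripper body.

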